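Load the tissue-processor carrier with cassette racks and biopsy boxes

TASK

Load the tissue-processor carrier for tonight's run: lower every cassette rack into a bay of the finned basket, cassettes down between the fins and fully home, and stack every closed steel box squarely in one column on the blue platform, edges flush with it. Once everything is loaded, pull the carrier's T-handle up to its stop and leave it up, ready for carrying. Do not disturb the carton, the tube rack or the bottle.

Things in the scene. Friction and masses are not known exactly. Their poses are not given: they have to be found in the camera images.
- carrier: tissue-processor carrier: steel plate 264 (x) x 236 mm (y), fixed; origin on the bench under the upright post, z up. Plate top 8 mm above the bench. At its y = -80 mm the finned basket runs along x; at y = +80 mm is the blue platform; the post with the T-handle stands between
- platform (a point): centre of the top face of the blue platform, 12 mm above the bench; the platform is 90 mm (x) x 56 mm (y), the same outline as a closed box; x, y as the carrier's
- handle (a joint): how far the T-handle is pulled up, in m: 0 = right down, 0.070 = at its upper stop; a light spring draws it down and a friction sleeve holds it wherever it is left (7 to 10 N to pull up)
- handle_grip (a point): centre of the black crossbar of the T-handle (80 mm long along the carrier's x, 14 mm thick, 18 mm tall); it is 152 mm above the bench when the handle is right down, and rises with it
- bay0 (a point): bay 0 of the finned basket (carrier's x = -90 mm): where a rack's centre is when fully home there, 41 mm above the bench; x along the basket, as the carrier's. A bay has four slots 10 mm wide, centred at x = -21, -7, 7, 21 mm from this point, between upright fins 26 mm high with rounded tops. Low wire sides, 14 mm high, leave 46 mm across y. Any rack fits any bay, either way round
- bay1 (a point): bay 1 (carrier's x = -30 mm), like bay 0. The fins within a bay are 4 mm thick (those between bays 8 mm) and 40 mm wide across y
- bay2 (a point): bay 2 (carrier's x = +30 mm), like bay 0
- bay3 (a point): bay 3 (carrier's x = +90 mm), like bay 0
- rack0_c (a point): centre, half-way up, of the rack of white cassettes (may be absent): 66 mm tall, 54 mm (x) x 40 mm (y), 130 g, standing upright. Four cassettes hang under a bar like comb teeth, each 7 mm thick (x), 40 mm wide (y), 28 mm tall, 14 mm apart along x, feet 33 mm below this point. Blue grip bar on top: 48 mm (x), 12 mm thick (y), 16 mm tall, its centre 25 mm above this point
- rack1_c (a point): centre, half-way up, of the rack of yellow cassettes (may be absent): 66 mm tall, 54 mm (x) x 40 mm (y), 130 g, standing upright. Four cassettes hang under a bar like comb teeth, each 7 mm thick (x), 40 mm wide (y), 28 mm tall, 14 mm apart along x, feet 33 mm below this point. Blue grip bar on top: 48 mm (x), 12 mm thick (y), 16 mm tall, its centre 25 mm above this point
- rack2_c (a point): centre, half-way up, of the rack of pink cassettes (may be absent): 66 mm tall, 54 mm (x) x 40 mm (y), 130 g, standing upright. Four cassettes hang under a bar like comb teeth, each 7 mm thick (x), 40 mm wide (y), 28 mm tall, 14 mm apart along x, feet 33 mm below this point. Blue grip bar on top: 48 mm (x), 12 mm thick (y), 16 mm tall, its centre 25 mm above this point
- rack3_c (a point): centre, half-way up, of the rack of pale green cassettes (may be absent): 66 mm tall, 54 mm (x) x 40 mm (y), 130 g, standing upright. Four cassettes hang under a bar like comb teeth, each 7 mm thick (x), 40 mm wide (y), 28 mm tall, 14 mm apart along x, feet 33 mm below this point. Blue grip bar on top: 48 mm (x), 12 mm thick (y), 16 mm tall, its centre 25 mm above this point
- box0_c (a point): centre of closed steel biopsy box 0 (may be absent): 90 mm (x) x 56 mm (y) x 36 mm (z), 180 to 330 g, flat pale metal, perforated lid with black dots on top; it starts on a flat 2 mm green mat (the racks start on a black one), on either side of the carrier; it may be stacked either way round and in any order
- box1_c (a point): centre of closed steel biopsy box 1 (may be absent): 90 mm (x) x 56 mm (y) x 36 mm (z), 180 to 330 g, flat pale metal, perforated lid with black dots on top; it starts on a flat 2 mm green mat (the racks start on a black one), on either side of the carrier; it may be stacked either way round and in any order
- box2_c (a point): centre of closed steel biopsy box 2 (may be absent): 90 mm (x) x 56 mm (y) x 36 mm (z), 180 to 330 g, flat pale metal, perforated lid with black dots on top; it starts on a flat 2 mm green mat (the racks start on a black one), on either side of the carrier; it may be stacked either way round and in any order
- carton: white and blue carton of cassettes, 85 x 130 x 75 mm, origin at the centre of its underside; a bystander
- tube_rack: blue grid tube rack, 70 x 150 x 55 mm, origin at the centre of its underside; a bystander
- reagent: amber reagent bottle with blue cap, 64 mm across, 130 mm tall, origin at the centre of its underside; a bystander
Mind the look-alikes: they are no part of the job. Leave any orange look-alike of the part that bears box2_c alone.

How it is judged:
On the way, in this order (a step that is already met when the one before it is completed fails the run):
1. every rack is fully home in the finned basket and every box is in the column on the platform (((horizontal distance between rack0_c and bay0 below 0.006 m and z of rack0_c in the frame of bay0 between -0.004 and 0.004 m and angle between the x axis of rack0_c and the x axis of bay0, either way round below 0.08 rad and angle between rack0_c's own z axis and vertical below 0.08 rad) or (horizontal distance between rack0_c and bay1 below 0.006 m and z of rack0_c in the frame of bay1 between -0.004 and 0.004 m and angle between the x axis of rack0_c and the x axis of bay1, either way round below 0.08 rad and angle between rack0_c's own z axis and vertical below 0.08 rad) or (horizontal distance between rack0_c and bay2 below 0.006 m and z of rack0_c in the frame of bay2 between -0.004 and 0.004 m and angle between the x axis of rack0_c and the x axis of bay2, either way round below 0.08 rad and angle between rack0_c's own z axis and vertical below 0.08 rad) or (horizontal distance between rack0_c and bay3 below 0.006 m and z of rack0_c in the frame of bay3 between -0.004 and 0.004 m and angle between the x axis of rack0_c and the x axis of bay3, either way round below 0.08 rad and angle between rack0_c's own z axis and vertical below 0.08 rad)) and ((horizontal distance between rack1_c and bay0 below 0.006 m and z of rack1_c in the frame of bay0 between -0.004 and 0.004 m and angle between the x axis of rack1_c and the x axis of bay0, either way round below 0.08 rad and angle between rack1_c's own z axis and vertical below 0.08 rad) or (horizontal distance between rack1_c and bay1 below 0.006 m and z of rack1_c in the frame of bay1 between -0.004 and 0.004 m and angle between the x axis of rack1_c and the x axis of bay1, either way round below 0.08 rad and angle between rack1_c's own z axis and vertical below 0.08 rad) or (horizontal distance between rack1_c and bay2 below 0.006 m and z of rack1_c in the frame of bay2 between -0.004 and 0.004 m and angle between the x axis of rack1_c and the x axis of bay2, either way round below 0.08 rad and angle between rack1_c's own z axis and vertical below 0.08 rad) or (horizontal distance between rack1_c and bay3 below 0.006 m and z of rack1_c in the frame of bay3 between -0.004 and 0.004 m and angle between the x axis of rack1_c and the x axis of bay3, either way round below 0.08 rad and angle between rack1_c's own z axis and vertical below 0.08 rad)) and ((horizontal distance between rack2_c and bay0 below 0.006 m and z of rack2_c in the frame of bay0 between -0.004 and 0.004 m and angle between the x axis of rack2_c and the x axis of bay0, either way round below 0.08 rad and angle between rack2_c's own z axis and vertical below 0.08 rad) or (horizontal distance between rack2_c and bay1 below 0.006 m and z of rack2_c in the frame of bay1 between -0.004 and 0.004 m and angle between the x axis of rack2_c and the x axis of bay1, either way round below 0.08 rad and angle between rack2_c's own z axis and vertical below 0.08 rad) or (horizontal distance between rack2_c and bay2 below 0.006 m and z of rack2_c in the frame of bay2 between -0.004 and 0.004 m and angle between the x axis of rack2_c and the x axis of bay2, either way round below 0.08 rad and angle between rack2_c's own z axis and vertical below 0.08 rad) or (horizontal distance between rack2_c and bay3 below 0.006 m and z of rack2_c in the frame of bay3 between -0.004 and 0.004 m and angle between the x axis of rack2_c and the x axis of bay3, either way round below 0.08 rad and angle between rack2_c's own z axis and vertical below 0.08 rad)) and ((horizontal distance between rack3_c and bay0 below 0.006 m and z of rack3_c in the frame of bay0 between -0.004 and 0.004 m and angle between the x axis of rack3_c and the x axis of bay0, either way round below 0.08 rad and angle between rack3_c's own z axis and vertical below 0.08 rad) or (horizontal distance between rack3_c and bay1 below 0.006 m and z of rack3_c in the frame of bay1 between -0.004 and 0.004 m and angle between the x axis of rack3_c and the x axis of bay1, either way round below 0.08 rad and angle between rack3_c's own z axis and vertical below 0.08 rad) or (horizontal distance between rack3_c and bay2 below 0.006 m and z of rack3_c in the frame of bay2 between -0.004 and 0.004 m and angle between the x axis of rack3_c and the x axis of bay2, either way round below 0.08 rad and angle between rack3_c's own z axis and vertical below 0.08 rad) or (horizontal distance between rack3_c and bay3 below 0.006 m and z of rack3_c in the frame of bay3 between -0.004 and 0.004 m and angle between the x axis of rack3_c and the x axis of bay3, either way round below 0.08 rad and angle between rack3_c's own z axis and vertical below 0.08 rad)) and horizontal distance between each of box0_c, box1_c, box2_c and platform below 0.008 m and angle between the x axis of each of box0_c, box1_c, box2_c and the x axis of platform, either way round below 0.1 rad and angle between each of box0_c, box1_c, box2_c's own z axis and vertical below 0.06 rad and z of box0_c in the frame of platform between 0.01 and 0.1 m and z of box1_c in the frame of platform between 0.01 and 0.1 m and z of box2_c in the frame of platform between 0.01 and 0.1 m), for 0.2 s.
2. then the T-handle is pulled up to its stop (value of joint handle above 0.064 m), for 0.2 s.
At the end, for the whole second after the job is handed in: every rack present is upright and fully home in a bay (within 6 mm across, 4 mm in height, 0.08 rad of square), every box present is flat in one column on the platform (within 8 mm of its centre and 0.1 rad of square), and the T-handle stands at least 62 mm up (all of step 1 and value of joint handle above 0.062 m); the robot touches nothing.
It fails at once if the carton is disturbed (moved more than 25 mm) (distance of carton from where it was at the start of the episode above 0.025 m).
It fails at once if the tube rack is disturbed (moved more than 25 mm) (distance of tube_rack from where it was at the start of the episode above 0.025 m).
It fails at once if the reagent bottle is disturbed (moved more than 25 mm) (distance of reagent from where it was at the start of the episode above 0.025 m).
Of rack0, rack1, rack2, rack3 only 3 to 4 are there at a start; the rules pass over those that are not, and their reading is None.
Of box0, box1, box2 only 2 to 3 are there at a start; the rules pass over those that are not, and their reading is None.
At some moment in a run one of rack0, rack1, rack2, rack3 may be knocked a few centimetres aside while the robot is not near it.
It also fails if it takes over 210 s, if anything falls off the work surface, if the arm or the gripper's body presses on something with over 40 N, if the wrist force passes 120 N, or if a joint passes its speed limit or range.

ROBOT

A 6-joint arm with a two-finger parallel gripper is mounted at the origin on the work surface. World frame = base frame: x ahead of the robot, y to its left, z up, the work surface at z = 0. Lengths are in m, angles in rad, forces in N, time in s.
With the tool pointing down it reaches from about 0.425 to 0.95 m from the base axis. Payload 3.5 kg.
Tool frame: the origin (TCP) lies at the very end of the fingers, on their centre line; the grasp point (between the pads) lies 19 mm behind it (ctrl.grip_point_offset is the distance from the TCP to the grasp point, in m); z points along the fingers, y is the line along which they close (so a half turn about z gives the same grasp; the last joint's range is limited). The gripper opens to 85 mm and grips with 20 to 120 N. Pads are 22 mm wide; open, the fingers measure 114 mm over their backs; the gripper's body (76 mm by 85 mm) begins 54 mm behind the grasp point. The pads swing forward as they close: fully open they stand 13 mm farther back than shut.
Start: joints at [1.163, 0.286, 1.577, -0, 1.279, -0.15], TCP at [0.172, 0.653, 0.231] pointing down, gripper open.
Joint ranges: [-2.77, 2.77], [-0.9, 2.22], [0.21, 2.48], [-1.53, 4.67], [0.24, 2.81], [-2.84, 2.84]. Speed limits (rad/s): [2.79, 2.79, 3.14, 3.14, 3.14, 3.14].

INTERFACE

Orientations are given as a unit quaternion [x, y, z, w].
In Python, from plant import ctrl gives the robot as it stands. The module is installed in compiled form; this text tells all that it offers.
- The arm moves only by the shell command python3 -m pendant 'ROWS' [OPENING] [FORCE]. ROWS is JSON, a list of rows, each an object of numbers: "dx", "dy", "dz": the shift along the tool's x, y, z in cm; "twist": the turn about the tool's z in degrees. A call has 1 to 10 rows; each row is the pose to reach, as a shift and turn from the pose commanded when the call began, along the tool's axes at that moment; what a row does not reach only later rows make up. A row lasts 1/8 s, in which the tool goes at most 62.5 mm and 10.7 degrees, less where a joint would pass 70% of its speed; a pose out of reach is approached as far as the arm can. A call with a gripper value outside its range is refused whole. OPENING is the opening in per cent of the stroke, from 0 (shut) to 100 (fully open), set as the call begins (- or left out, the last holds). The fingers move at their own pace and stop on an object; FORCE is the grip in N (left out, the last holds). Time passes only in rows, so rows that repeat a pose let the fingers close. It gives the time, the measured TCP pose, the force, the opening and the grip force at its end, in the units of the state.
- ctrl.get_state(): the state, without advancing time (a new reading comes with each control period).
- ctrl.read_camera(name): name is "side" or "top" or "wrist"; returns a dict with "img" (384x512x3 uint8, red, green, blue), "depth" (384x512 float32, m along the optical axis (not along the pixel's ray), 0 where there is no reading), "camera_matrix" (3x3 intrinsics, pixels), "xyz" and "rotation" of the camera in the world; the wrist camera has in their place "tool_from_camera" (4x4, takes a point from camera to tool coordinates, whose origin is the TCP and whose axes are the flange's). Camera axes: x right, y up, looking along -z (the intrinsics and any distortion apply to the point x, -y, -z); pixel columns grow to the right and rows downward; lengths in m; the calibration is good to about 2 mm. The wrist camera is an equidistant fisheye: a pixel r from the principal point sees the ray r / f radians off the axis. A picture is of the moment at which its call begins: read the wrist's pose just before it.
- ctrl.sign_off(): hands the job in; it is judged then, once.
The state is a dict: "time": time; "qpos": joint angles; "dq": joint speeds; "joint_efforts": joint torques, N m; "eef_pos": TCP position; "tcp_rot": TCP orientation; "contact_force": force on the tool from outside, world axes, zero at the start; "wrist_torque": the same for the moment, N m; "opening": opening from 0.0 (shut) to 1.0 (fully open); "finger_force": force on a finger pad.
Only numpy, scipy, OpenCV 4.12 (cv2) and the standard library are available. Lean on these libraries where they do the work, as an engineer would, in place of code of your own. Each camera call takes 0.05 s, during which the arm holds its last target. There are 200 camera calls.

## Working session

There is one attempt and no reset: what is moved stays moved. The work goes in short steps, Python scripts to look and compute and a shell command to move; the robot and the scene stay as the last step left them, time stands still between calls to the robot, and variables do not carry over. Pictures are saved under pics/ and viewed, at most 14 in all, crops included, and the job is handed in when it is done.

```bash
mkdir -p pics; python3 - <<'E'
from plant import ctrl
import cv2,pickle,numpy as np
s=ctrl.get_state();print(s)
for n in ("top","side"):
    c=ctrl.read_camera(n);pickle.dump(c,open(f"{n}0.pkl","wb"))
    print(n,c["camera_matrix"],c["xyz"],c["rotation"],[k for k in c])
    cv2.imwrite(f"pics/{n}0.png",cv2.resize(c["img"][...,::-1],(800,600)))
E
```

```text
{'time': 0.0, 'qpos': array([ 1.16300896e+00,  2.87180894e-01,  1.57816701e+00,  4.56096116e-05,
        1.27860216e+00, -1.50023220e-01]), 'dq': array([ 5.00874455e-04,  8.26193686e-05,  1.85512654e-04,  1.04296179e-03,
       -2.40109777e-03,  7.45538635e-04]), 'joint_efforts': array([ 2.53827766e-04, -4.05986416e+01, -2.92622441e+01, -1.39540898e-04,
        5.99164676e-03, -6.66485363e-06]), 'eef_pos': array([0.17178498, 0.65210091, 0.22994244]), 'tcp_rot': array([ 1.28532020e-01,  9.91704659e-01, -1.12714771e-03, -3.45488636e-04]), 'contact_force': array([-0.14950471,  0.38800602,  0.38988365]), 'wrist_torque': array([-0.00892766,  0.01933687,  0.02475696]), 'finger_force': 0.0, 'opening': 1.0017157048844596}
top [[366.63892105   0.         258.55742687]
 [  0.         366.63892105 186.01427464]
 [  0.           0.           1.        ]] [0.27139153 0.07332474 1.37011528] [-0.06930595  0.07432848  0.71639238 -0.69025642] ['img', 'depth', 'camera_matrix', 'xyz', 'rotation']
side [[428.13550298   0.         255.0168581 ]
 [  0.         428.13550298 186.24307054]
 [  0.           0.           1.        ]] [ 0.43413033 -0.83094965  0.92216646] [ 0.40053059 -0.02484917 -0.04549311  0.91481591] ['img', 'depth', 'camera_matrix', 'xyz', 'rotation']
```

View pics/top0.png

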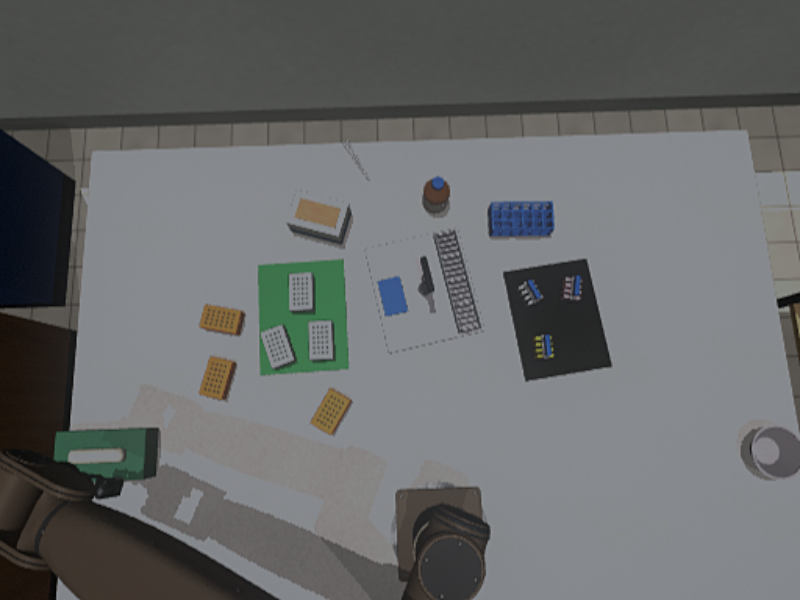

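View pics/side0.png

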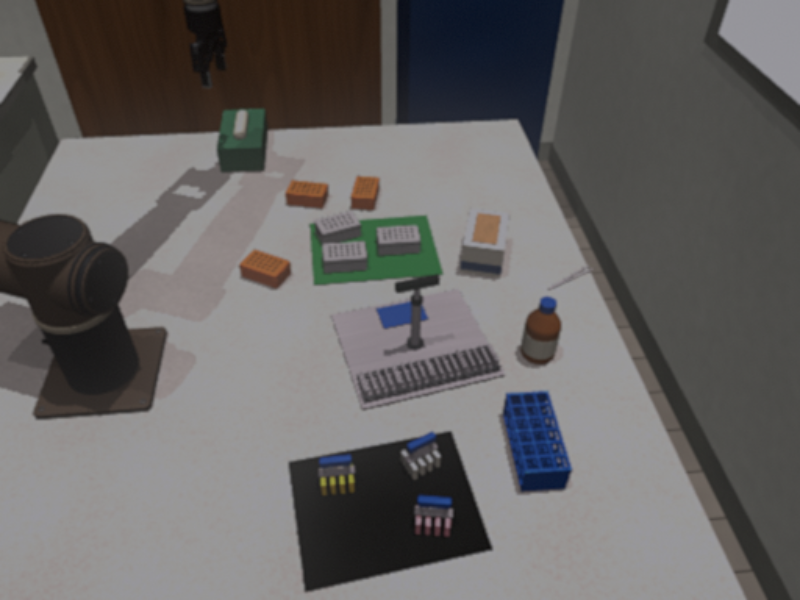

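The top view shows, at 800x600: three pale boxes on the green mat, at (301,291), (320,340) and (278,346), with orange look-alikes outside it. The carrier has its platform at (392,296), handle at (427,275) and basket at (458,282). There are three racks: white (530,292), pink (572,287) and yellow (544,346). The side view agrees.

```bash
cat > h.py <<'E'
import numpy as np,cv2,pickle
from scipy.spatial.transform import Rotation as R
def cloud(c):
    K=c["camera_matrix"];d=c["depth"];v,u=np.mgrid[:384,:512]
    p=np.stack([(u-K[0,2])/K[0,0]*d,-(v-K[1,2])/K[1,1]*d,-d],-1)
    return p@R.from_quat(c["rotation"]).as_matrix().T+c["xyz"]
def plane(c,uv,z):
    K=c["camera_matrix"];uv=np.atleast_2d(uv)
    r=np.stack([(uv[:,0]-K[0,2])/K[0,0],-(uv[:,1]-K[1,2])/K[1,1],-np.ones(len(uv))],-1)@R.from_quat(c["rotation"]).as_matrix().T
    return (c["xyz"]+r*((z-c["xyz"][2])/r[:,2])[:,None])
def rect(xy):
    (cx,cy),(w,h),a=cv2.minAreaRect((xy*1000).astype(np.float32))
    if w<h: w,h,a=h,w,a+90
    return np.round([cx,cy],1),np.round([w,h],1),round((a+90)%180-90,1)
def blobs(m,amin):
    n,l,st,_=cv2.connectedComponentsWithStats(m.astype(np.uint8))
    return [np.argwhere(l==i)[:,::-1] for i in range(1,n) if st[i,4]>=amin]
E
python3 - <<'E'
from h import *
c=pickle.load(open("top0.pkl","rb"));P=cloud(c);hsv=cv2.cvtColor(c["img"],cv2.COLOR_RGB2HSV)
H,S,V=[hsv[...,i].astype(int) for i in range(3)]
blue=(H>100)&(H<130)&(S>120)&(V>60)
for nm,m,a in (("blue",blue,12),):
    for b in blobs(m,a):
        z=np.median(P[b[:,1],b[:,0],2]); print(nm,len(b),b.mean(0).round(),"z",round(z,3),rect(plane(c,b,z)[:,:2]))
Z=P[...,2]
m=(Z>.028)&(Z<.048)&(P[...,0]>.3)&(P[...,0]<1)
for b in blobs(m,60):
    z=np.median(P[b[:,1],b[:,0],2]);hs=hsv[b[:,1],b[:,0]].mean(0).round()
    print("tall",len(b),b.mean(0).round(),"z",round(z,3),hs,rect(P[b[:,1],b[:,0],:2]))
m=(Z>.12)&(Z<.17)&(P[...,0]>.3)
for b in blobs(m,6):
    z=np.median(P[b[:,1],b[:,0],2]); print("hi",len(b),b.mean(0).round(),round(z,3),rect(P[b[:,1],b[:,0],:2]))
E
```

```text
blue 44 [280. 117.] z 0.13 (array([779.3, -27. ]), array([26.8, 21.6]), -2.7)
blue 670 [333. 141.] z 0.048 (array([ 713.2, -233. ]), array([150.5,  83.3]), 87.9)
blue 38 [369. 182.] z 0.068 (array([ 540. , -343.8]), array([45.7, 10.4]), -11.2)
blue 320 [251. 189.] z 0.011 (array([540.3,  87.5]), array([85.9, 54.2]), 12.1)
blue 38 [341. 184.] z 0.067 (array([ 535.3, -241.9]), array([45.5, 10.9]), 24.3)
blue 40 [350. 220.] z 0.068 (array([ 402.8, -263. ]), array([46.3, 10.2]), 2.1)
tall 365 [192. 187.] z 0.038 [109.  14. 130.] (array([553.1, 304.6]), array([91.3, 55.1]), 0.6)
tall 374 [141. 204.] z 0.036 [ 18. 133. 123.] (array([494.4, 493.9]), array([90.9, 56. ]), 77.5)
tall 386 [205. 218.] z 0.038 [106.  15. 129.] (array([435.7, 259.6]), array([90.6, 56.9]), 1.6)
tall 388 [177. 222.] z 0.038 [108.  14. 129.] (array([425.1, 360.4]), array([92.4, 57. ]), 20.3)
tall 60 [347. 223.] z 0.033 [ 72.  74. 100.] (array([ 400. , -259.2]), array([52.4, 39.6]), 10.7)
tall 404 [138. 242.] z 0.036 [ 18. 132. 123.] (array([357.8, 500.5]), array([91.4, 56.8]), -15.8)
hi 55 [280. 117.] 0.129 (array([777.3, -25.3]), array([29.8, 25.8]), -1.5)
hi 105 [273. 176.] 0.165 (array([553.3,  10.7]), array([78.5, 16.5]), 10.7)
```

```bash
cat > go.py <<'E'
"""python3 go.py x y z psi : rows' numbers (cm, deg) from the present pose to world mm target, psi = yaw of tool y (deg, mod 180)"""
import sys,numpy as np
from plant import ctrl
from scipy.spatial.transform import Rotation as R
def to(x,y,z,psi):
    s=ctrl.get_state();M=R.from_quat(s["tcp_rot"]).as_matrix()
    d=M.T@(np.array([x,y,z])/1000-s["eef_pos"])*100
    now=np.degrees(np.arctan2(M[1,1],M[0,1]));tw=-((psi-now+90)%180-90)
    q6=np.degrees(s["qpos"][5]);
    print("t %.1f d %s twist %.1f | now %s psi %.1f q6 %.0f->~%.0f r %.2f"%(s["time"],d.round(2),tw,(s["eef_pos"]*1000).round(1),now,q6,np.degrees(np.arctan2(y,x))+tw-now,np.hypot(x,y)/1000))
if __name__=="__main__": to(*map(float,sys.argv[1:5]))
E
python3 go.py 553 305 200 90.6
python3 -c "
from plant import ctrl
c=ctrl.read_camera('wrist');print(c['camera_matrix'],c['tool_from_camera'].round(4))"
```

```text
t 0.1 d [-45.71 -23.84   3.04] twist -15.4 | now [171.8 652.1 230. ] psi 75.2 q6 -9->~-62 r 0.63
[[297.31863964   0.         251.52352842]
 [  0.         297.31863964 191.416236  ]
 [  0.           0.           1.        ]] [[-1.300e-03  9.565e-01  2.919e-01  7.410e-02]
 [ 1.000e+00  1.400e-03 -1.000e-04 -6.000e-04]
 [-5.000e-04  2.919e-01 -9.565e-01 -1.422e-01]
 [ 0.000e+00  0.000e+00  0.000e+00  1.000e+00]]
```

```bash
python3 -m pendant '[{"dx":-45.7,"dy":-23.8,"dz":3,"twist":-15.4},{"dx":-45.7,"dy":-23.8,"dz":3,"twist":-15.4},{"dx":-45.7,"dy":-23.8,"dz":3,"twist":-15.4},{"dx":-45.7,"dy":-23.8,"dz":3,"twist":-15.4},{"dx":-45.7,"dy":-23.8,"dz":3,"twist":-15.4},{"dx":-45.7,"dy":-23.8,"dz":3,"twist":-15.4},{"dx":-45.7,"dy":-23.8,"dz":3,"twist":-15.4},{"dx":-45.7,"dy":-23.8,"dz":3,"twist":-15.4},{"dx":-45.7,"dy":-23.8,"dz":3,"twist":-15.4},{"dx":-45.7,"dy":-23.8,"dz":3,"twist":-15.4}]'
cat >> h.py <<'E'
def wrist(name):
    from plant import ctrl
    s=ctrl.get_state();c=ctrl.read_camera("wrist")
    M=R.from_quat(s["tcp_rot"]).as_matrix();T=c["tool_from_camera"]
    c["xyz"]=M@T[:3,3]+s["eef_pos"];c["Rm"]=M@T[:3,:3]
    pickle.dump(c,open(name+".pkl","wb"));cv2.imwrite(f"pics/{name}.png",cv2.resize(c["img"][...,::-1],(800,600)));return c
def wray(c,uv):
    K=c["camera_matrix"];uv=np.atleast_2d(uv).astype(float)-[K[0,2],K[1,2]]
    r=np.hypot(*uv.T);th=r/K[0,0];k=np.where(r>1e-6,np.sin(th)/np.maximum(r,1e-6),0)
    return np.stack([uv[:,0]*k,-uv[:,1]*k,-np.cos(th)],-1)
def wplane(c,uv,z):
    r=wray(c,uv)@c["Rm"].T
    return c["xyz"]+r*((z-c["xyz"][2])/r[:,2])[:,None]
def wcloud(c):
    v,u=np.mgrid[:384,:512];r=wray(c,np.stack([u.ravel(),v.ravel()],-1));d=c["depth"].ravel()
    return ((r*(d/np.maximum(-r[:,2],.05))[:,None])@c["Rm"].T+c["xyz"]).reshape(384,512,3)
E
python3 - <<'E'
from h import *
c=wrist("w1");P=wcloud(c);hsv=cv2.cvtColor(c["img"],cv2.COLOR_RGB2HSV);Z=P[...,2]
m=(Z>.028)&(Z<.05)&(c["depth"]>0)
for b in blobs(m,400):
    z=np.median(P[b[:,1],b[:,0],2]);print(len(b),b.mean(0).round(),"z",round(z,4),hsv[b[:,1],b[:,0]].mean(0).round(),rect(P[b[:,1],b[:,0],:2]),rect(wplane(c,b,.038)[:,:2]))
E
```

```text
time: 1.4
eef_pos: [0.5535, 0.3054, 0.2007]
tcp_rot: [-0.004, 1.0, 0.0, -0.001]
contact_force: [-0.6, -0.1, -0.9]
opening: 1.001
finger_force: 0.0
2321 [421.  26.] z 0.0355 [ 17. 174. 120.] (array([364.9, 500. ]), array([87.7, 57.4]), -15.4) (array([366.7, 496.1]), array([89. , 58.4]), -15.2)
4521 [306.  59.] z 0.0375 [ 99.   8. 135.] (array([429.3, 360.3]), array([92.8, 57.2]), 18.8) (array([430.2, 359.4]), array([90.9, 57.4]), 18.8)
4559 [209.  68.] z 0.0375 [124.   5. 100.] (array([440.3, 259.3]), array([91.2, 56.7]), 1.5) (array([440.8, 259.9]), array([90.1, 56.5]), 1.3)
3109 [413. 130.] z 0.0356 [ 17. 168. 130.] (array([498.9, 493.2]), array([90.9, 56.8]), 77.5) (array([498.3, 490.3]), array([92.1, 55.7]), 78.2)
4293 [252. 176.] z 0.0375 [121.   5. 113.] (array([557.4, 305.1]), array([90.6, 56.2]), 0.8) (array([556.7, 305.2]), array([90.3, 55.5]), 0.9)
1044 [222. 288.] z 0.039 [44. 48. 60.] (array([697.5, 270.7]), array([130.8,   4.2]), 72.6) (array([698.7, 271. ]), array([133.9,  17.8]), 72.7)
```

View pics/w1.png

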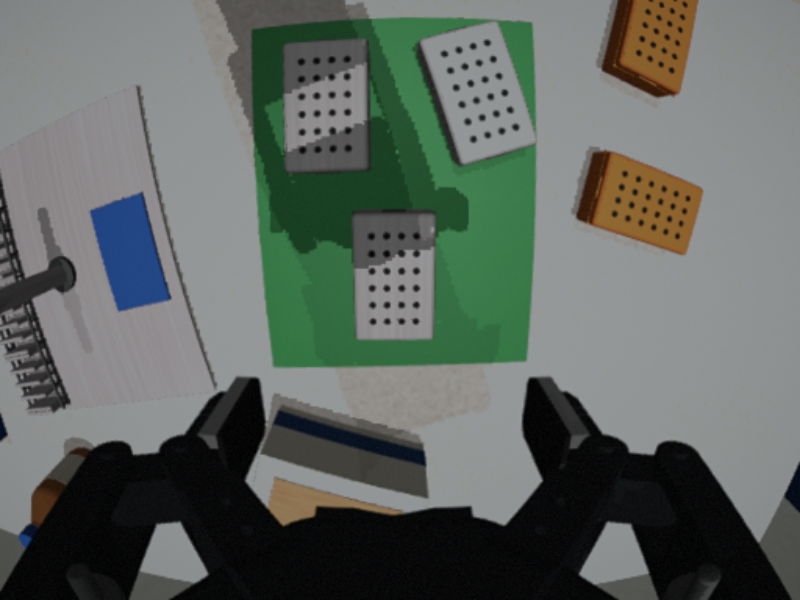

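The wrist view shows the box under the gripper at (393,275), square to it. The platform is at (130,250) and the other boxes are at (325,105) and (480,95). The sizes and heights come out right. Next I look at the carrier from above, once, for the platform and fins.

```bash
python3 -m pendant '[{"dx":0,"dy":0,"dz":-9.5},{"dx":0,"dy":-30,"dz":-9.5,"twist":-12},{"dx":0,"dy":-30,"dz":-9.5,"twist":-12},{"dx":0,"dy":-30,"dz":-9.5,"twist":-12},{"dx":0,"dy":-30,"dz":-9.5,"twist":-12},{"dx":0,"dy":-30,"dz":-9.5,"twist":-12},{"dx":0,"dy":-30,"dz":-9.5,"twist":-12},{"dx":0,"dy":-30,"dz":-9.5,"twist":-12}]'
python3 - <<'E'
from h import *
c=wrist("w2");P=wcloud(c);hsv=cv2.cvtColor(c["img"],cv2.COLOR_RGB2HSV);Z=P[...,2]
H,S,V=[hsv[...,i].astype(int) for i in range(3)]
for b in blobs((H>100)&(H<130)&(S>120)&(V>50),100):
    z=np.median(P[b[:,1],b[:,0],2]);print("blue",len(b),b.mean(0).round(),round(z,4),rect(wplane(c,b,.012 if z<.02 else z)[:,:2]))
for lo,hi in ((.14,.175),(.026,.042)):
  for b in blobs((Z>lo)&(Z<hi)&(c["depth"]>0),40):
    z=np.median(P[b[:,1],b[:,0],2]);print(lo,len(b),b.mean(0).round(),round(z,4),rect(P[b[:,1],b[:,0],:2]))
E
```

```text
blue 2350 [ 82. 162.] 0.0115 (array([542.9,  88.7]), array([88.5, 55.6]), 11.3)
0.026 2433 [420.  27.] 0.0354 (array([364.7, 500.1]), array([88.1, 56.7]), -15.9)
0.026 4562 [305.  59.] 0.0375 (array([429.2, 360.2]), array([92.5, 57.1]), 19.0)
0.026 4585 [208.  68.] 0.0374 (array([440.3, 259.4]), array([91.5, 57.1]), 1.1)
0.026 3169 [412. 131.] 0.0355 (array([499.2, 493.6]), array([91.3, 57. ]), 77.5)
0.026 4274 [251. 176.] 0.0375 (array([558.6, 305.1]), array([92.7, 56.3]), 0.9)
0.026 99 [ 31. 178.] 0.0339 (array([557.6,  14.6]), array([18. ,  9.1]), 9.6)
0.026 41 [  6. 208.] 0.0325 (array([602.3, -56.8]), array([27.7,  4.2]), -79.1)
0.026 52 [  7. 217.] 0.0324 (array([617.2, -60.2]), array([41.3,  4.3]), -79.2)
0.026 109 [ 11. 227.] 0.0325 (array([632.9, -56.8]), array([41.3,  8.7]), -78.9)
0.026 61 [ 15. 236.] 0.0324 (array([648.4, -53.6]), array([40.7,  4.4]), -79.8)
0.026 62 [ 18. 244.] 0.032 (array([662. , -50.6]), array([39.8,  4.3]), -79.0)
0.026 65 [ 22. 253.] 0.0321 (array([675.5, -47.5]), array([39.7,  4.7]), -79.5)
0.026 107 [ 25. 262.] 0.0328 (array([691.2, -44.6]), array([42.8,  8.6]), -80.2)
0.026 755 [221. 286.] 0.0341 (array([697.3, 270.6]), array([130.6,   4.1]), 72.7)
0.026 87 [ 44. 297.] 0.0337 (array([753.7, -32.3]), array([38.9,  7.2]), -82.4)$[0]: bad value
```

View pics/w2.png

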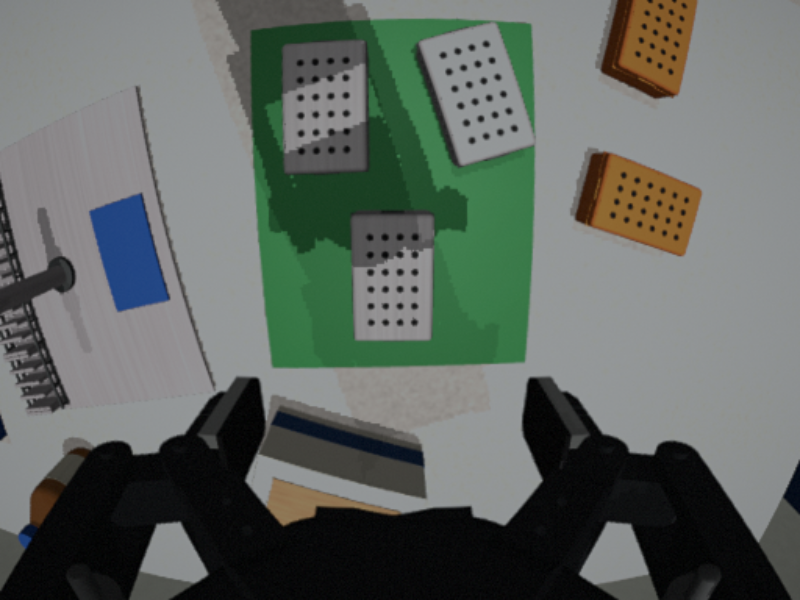

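The pendant refused that call: a row must carry all four keys. The picture is unchanged, but it already gives the platform at (542.9, 88.7) mm and 11.3°, with the right size and height. I'll pick the first box now.

```bash
python3 go.py 557.5 305.1 10 90.9
python3 -m pendant '[{"dx":-0.4,"dy":0,"dz":6,"twist":-0.4},{"dx":-0.4,"dy":0,"dz":12,"twist":-0.4},{"dx":-0.4,"dy":0,"dz":16,"twist":-0.4},{"dx":-0.4,"dy":0,"dz":19.1,"twist":-0.4},{"dx":-0.4,"dy":0,"dz":19.1,"twist":-0.4},{"dx":-0.4,"dy":0,"dz":19.1,"twist":-0.4}]' 100 60
python3 -m pendant '[{"dx":0,"dy":0,"dz":0,"twist":0},{"dx":0,"dy":0,"dz":0,"twist":0},{"dx":0,"dy":0,"dz":0,"twist":0},{"dx":0,"dy":0,"dz":0,"twist":0},{"dx":0,"dy":0,"dz":0,"twist":0},{"dx":0,"dy":0,"dz":0,"twist":0}]' 30 60
python3 go.py 543 88.6 100 101.3
```

```text
t 1.5 d [-0.54 -0.2  19.11] twist -0.2 | now [552.2 307.  201.1] psi 90.7 q6 -71->~-62 r 0.64
time: 2.25
eef_pos: [0.5576, 0.3075, 0.012]
tcp_rot: [-0.01, 1.0, 0.0, 0.001]
contact_force: [-0.2, -0.0, 1.0]
opening: 0.999
finger_force: 0.0
time: 3.0
eef_pos: [0.5588, 0.3067, 0.0127]
tcp_rot: [-0.009, 1.0, 0.001, 0.002]
contact_force: [-0.6, -0.1, 5.4]
opening: 0.645
finger_force: 67.4
t 3.0 d [  1.94 -21.77  -8.77] twist -10.3 | now [558.8 306.7  12.7] psi 91.0 q6 -71->~-92 r 0.55
```

```bash
python3 -m pendant '[{"dx":0,"dy":0,"dz":-5,"twist":0},{"dx":0.5,"dy":-5,"dz":-8.5,"twist":-3},{"dx":1,"dy":-11,"dz":-8.8,"twist":-6},{"dx":1.5,"dy":-16,"dz":-8.8,"twist":-9},{"dx":1.9,"dy":-20,"dz":-8.8,"twist":-10.3},{"dx":1.9,"dy":-21.8,"dz":-8.8,"twist":-10.3},{"dx":1.9,"dy":-21.8,"dz":-8.8,"twist":-10.3},{"dx":1.9,"dy":-21.8,"dz":-8.8,"twist":-10.3}]'
python3 - <<'E'
from h import *
from plant import ctrl
for i in range(8):
    s=ctrl.get_state();print(s["time"],(s["eef_pos"]*1000).round(2),s["tcp_rot"].round(4),s["qpos"].round(4)); 
    if i<7: ctrl.read_camera("wrist")
c=wrist("w3");hsv=cv2.cvtColor(c["img"],cv2.COLOR_RGB2HSV)
H,S,V=[hsv[...,i].astype(int) for i in range(3)]
for b in blobs((H>100)&(H<130)&(S>120)&(V>50),100): print("blue",len(b),b.mean(0).round(),rect(wplane(c,b,.012)[:,:2]))
E
python3 go.py 543 88.6 23 101.3
```

```text
time: 4.0
eef_pos: [0.5422, 0.0888, 0.0981]
tcp_rot: [-0.099, 0.995, 0.0, -0.0]
contact_force: [-0.5, -1.0, -2.3]
opening: 0.642
finger_force: 66.4
4.0 [542.19  88.76  98.15] [-9.900e-02  9.951e-01  3.000e-04 -1.000e-04] [-2.2700e-02  1.6280e-01  1.9858e+00  7.0000e-04  9.9320e-01 -1.7921e+00]
4.05 [542.19  88.98  98.18] [-9.930e-02  9.951e-01  2.000e-04 -1.000e-04] [-2.2200e-02  1.6280e-01  1.9858e+00  5.0000e-04  9.9320e-01 -1.7922e+00]
4.1 [542.16  89.02  98.17] [-9.94e-02  9.95e-01  2.00e-04 -1.00e-04] [-2.2100e-02  1.6280e-01  1.9858e+00  4.0000e-04  9.9320e-01 -1.7923e+00]
4.15 [542.18  88.96  98.22] [-9.95e-02  9.95e-01  1.00e-04 -1.00e-04] [-2.2200e-02  1.6280e-01  1.9858e+00  3.0000e-04  9.9320e-01 -1.7924e+00]
4.2 [542.14  88.84  98.22] [-9.95e-02  9.95e-01  1.00e-04 -1.00e-04] [-2.2300e-02  1.6270e-01  1.9859e+00  2.0000e-04  9.9320e-01 -1.7925e+00]
4.25 [542.17  88.7   98.25] [-0.0994  0.995   0.     -0.    ] [-2.2600e-02  1.6260e-01  1.9859e+00  1.0000e-04  9.9320e-01 -1.7926e+00]
4.3 [542.16  88.53  98.26] [-9.930e-02  9.951e-01  1.000e-04 -1.000e-04] [-2.2900e-02  1.6250e-01  1.9860e+00  1.0000e-04  9.9320e-01 -1.7926e+00]
4.35 [542.18  88.4   98.29] [-0.0992  0.9951  0.     -0.    ] [-2.3100e-02  1.6240e-01  1.9860e+00  1.0000e-04  9.9320e-01 -1.7927e+00]
blue 1179 [251. 151.] (array([505.7,  80. ]), array([54.8, 12.7]), -78.9)
blue 753 [  8. 286.] (array([ 747.9, -202.1]), array([163.6,  40.2]), -22.5)
t 4.4 d [-0.09  0.02  7.53] twist 0.1 | now [542.2  88.2  98.3] psi 101.4 q6 -103->~-92 r 0.55
```

View pics/w3.png

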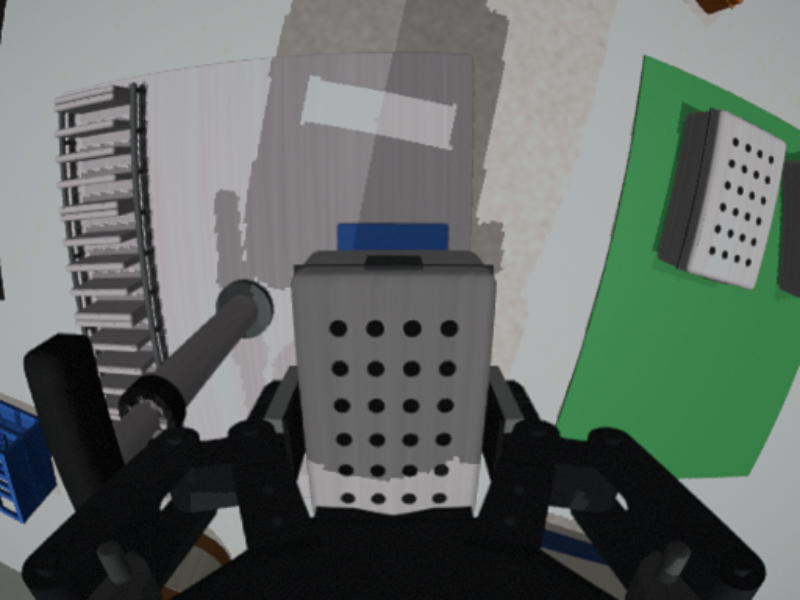

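The held box lies square over the platform: the blue strip is at (392,236) and the box is centred at (394,390). I'll lower it and release.

```bash
python3 -m pendant '[{"dx":-0.2,"dy":0,"dz":4,"twist":0},{"dx":-0.2,"dy":0,"dz":6.5,"twist":0},{"dx":-0.2,"dy":0,"dz":7.3,"twist":0},{"dx":-0.2,"dy":0,"dz":7.5,"twist":0},{"dx":-0.2,"dy":0,"dz":7.5,"twist":0},{"dx":-0.2,"dy":0,"dz":7.5,"twist":0}]'
python3 -m pendant '[{"dx":0,"dy":0,"dz":0,"twist":0},{"dx":0,"dy":0,"dz":0,"twist":0},{"dx":0,"dy":0,"dz":0,"twist":0},{"dx":0,"dy":0,"dz":-5,"twist":0},{"dx":0,"dy":0,"dz":-11,"twist":0},{"dx":0,"dy":0,"dz":-17,"twist":0},{"dx":0,"dy":0,"dz":-20,"twist":0},{"dx":0,"dy":0,"dz":-20,"twist":0},{"dx":0,"dy":0,"dz":-20,"twist":0}]' 90
cat > boxes.py <<'E'
import sys
from h import *
c=wrist(sys.argv[1]);P=wcloud(c);hsv=cv2.cvtColor(c["img"],cv2.COLOR_RGB2HSV);Z=P[...,2]
H,S,V=[hsv[...,i].astype(int) for i in range(3)]
for b in blobs((H>100)&(H<130)&(S>120)&(V>50),30): 
    z=np.median(P[b[:,1],b[:,0],2]);print("blue",len(b),b.mean(0).round(),round(z,3),rect(wplane(c,b,z)[:,:2]))
for zt in map(float,sys.argv[2:]):
  for b in blobs((abs(Z-zt)<.004)&(c["depth"]>0)&(S<60),500):
    z=np.median(P[b[:,1],b[:,0],2]);print(zt,len(b),b.mean(0).round(),round(z,4),rect(wplane(c,b,z)[:,:2]))
E
python3 boxes.py w4 .048 .038; python3 go.py 440 259.6 150 91.3
```

```text
time: 5.15
eef_pos: [0.5451, 0.0882, 0.0246]
tcp_rot: [-0.099, 0.995, -0.0, 0.001]
contact_force: [-0.4, 0.3, -2.1]
opening: 0.643
finger_force: 66.4
time: 6.28
eef_pos: [0.5433, 0.0882, 0.2217]
tcp_rot: [-0.099, 0.995, 0.0, -0.001]
contact_force: [0.7, -0.3, -0.3]
opening: 0.899
finger_force: 0.0
blue 208 [ 5. 28.] 0.067 (array([ 405.5, -262.9]), array([46.8, 13.6]), 0.9)
blue 209 [  4. 129.] 0.067 (array([ 537.1, -241.7]), array([47.1, 13.9]), 24.7)
blue 34 [258. 129.] 0.011 (array([498.5,  86. ]), array([39.1,  1.2]), -80.3)
blue 2752 [ 33. 240.] 0.031 (array([ 723.2, -230.8]), array([170.7, 109.4]), 88.3)
blue 235 [124. 356.] 0.13 (array([781.4, -26.8]), array([29.1, 27.1]), -4.0)
0.048 3985 [251. 171.] 0.0476 (array([544.4,  87.3]), array([88.3, 56. ]), 11.2)
0.038 2840 [406. 117.] 0.0376 (array([440.9, 257.2]), array([89.7, 57.3]), 0.9)
0.038 1927 [467. 131.] 0.0376 (array([429.9, 357.9]), array([89.2, 58.6]), 19.0)
t 6.3 d [ 6.7  18.82  7.14] twist 10.0 | now [542.9  88.2 220.9] psi 101.3 q6 -103->~-61 r 0.51
```

```bash
python3 -m pendant '[{"dx":2,"dy":6,"dz":0,"twist":5},{"dx":4,"dy":12,"dz":2,"twist":10},{"dx":6.7,"dy":18.8,"dz":6,"twist":10},{"dx":6.7,"dy":18.8,"dz":8,"twist":10},{"dx":6.7,"dy":18.8,"dz":13,"twist":10},{"dx":6.7,"dy":18.8,"dz":18,"twist":10},{"dx":6.7,"dy":18.8,"dz":20.9,"twist":10},{"dx":6.7,"dy":18.8,"dz":20.9,"twist":10},{"dx":6.7,"dy":18.8,"dz":20.9,"twist":10}]' 100
python3 -m pendant '[{"dx":0,"dy":0,"dz":0,"twist":0},{"dx":0,"dy":0,"dz":0,"twist":0},{"dx":0,"dy":0,"dz":0,"twist":0},{"dx":0,"dy":0,"dz":0,"twist":0},{"dx":0,"dy":0,"dz":0,"twist":0},{"dx":0,"dy":0,"dz":0,"twist":0}]' 30 60
python3 go.py 543 87.6 140 101.2
```

```text
time: 7.45
eef_pos: [0.4417, 0.2594, 0.0145]
tcp_rot: [-0.012, 1.0, -0.0, -0.0]
contact_force: [0.0, 0.2, 0.8]
opening: 0.998
finger_force: 0.0
time: 8.2
eef_pos: [0.443, 0.2598, 0.0161]
tcp_rot: [-0.012, 1.0, 0.0, 0.002]
contact_force: [0.5, -0.1, 6.9]
opening: 0.64
finger_force: 66.5
t 8.2 d [ -9.64 -17.44 -12.37] twist -9.9 | now [443.  259.8  16.1] psi 91.3 q6 -72->~-92 r 0.55
```

```bash
python3 -m pendant '[{"dx":0,"dy":0,"dz":-6,"twist":0},{"dx":-1,"dy":-2,"dz":-11,"twist":-2},{"dx":-4,"dy":-7,"dz":-12.4,"twist":-5},{"dx":-7,"dy":-12,"dz":-12.4,"twist":-9.9},{"dx":-9,"dy":-16,"dz":-12.4,"twist":-9.9},{"dx":-9.8,"dy":-17.4,"dz":-12.4,"twist":-9.9},{"dx":-9.8,"dy":-17.4,"dz":-12.4,"twist":-9.9},{"dx":-9.8,"dy":-17.4,"dz":-12.4,"twist":-9.9},{"dx":-9.8,"dy":-17.4,"dz":-12.4,"twist":-9.9}]'
python3 boxes.py w5 .1605; python3 go.py 545 87.6 62.5 101.2
```

```text
time: 9.32
eef_pos: [0.5428, 0.0889, 0.1381]
tcp_rot: [-0.099, 0.995, 0.0, -0.0]
contact_force: [-0.5, -0.1, -2.0]
opening: 0.644
finger_force: 65.5
blue 82 [250. 137.] 0.011 (array([500.4,  79. ]), array([53.6,  1.1]), -78.8)
blue 1750 [ 16. 270.] 0.029 (array([ 726.6, -192.2]), array([145.8,  73.8]), -16.3)
0.1605 18902 [252. 243.] 0.1595 (array([538.5,  87.4]), array([87.9, 85. ]), 10.7)
0.1605 546 [ 96. 225.] 0.162 (array([539.6,  11.8]), array([47.2, 15.7]), 24.8)
t 9.4 d [-0.18 -0.16  7.57] twist 0.1 | now [542.9  88.8 138.2] psi 101.3 q6 -103->~-92 r 0.55
```

```bash
python3 -m pendant '[{"dx":-0.3,"dy":-0.1,"dz":4,"twist":0},{"dx":-0.3,"dy":-0.1,"dz":6.5,"twist":0},{"dx":-0.3,"dy":-0.1,"dz":7.3,"twist":0},{"dx":-0.3,"dy":-0.1,"dz":7.5,"twist":0},{"dx":-0.3,"dy":-0.1,"dz":7.5,"twist":0},{"dx":-0.3,"dy":-0.1,"dz":7.5,"twist":0}]'
python3 -m pendant '[{"dx":0,"dy":0,"dz":0,"twist":0},{"dx":0,"dy":0,"dz":0,"twist":0},{"dx":0,"dy":0,"dz":0,"twist":0},{"dx":0,"dy":0,"dz":-5,"twist":0},{"dx":0,"dy":0,"dz":-11,"twist":0},{"dx":0,"dy":0,"dz":-16,"twist":0},{"dx":0,"dy":0,"dz":-16,"twist":0},{"dx":0,"dy":0,"dz":-16,"twist":0}]' 90
python3 boxes.py w6 .084 .038; python3 go.py 430 359.3 150 108.9
```

```text
time: 10.12
eef_pos: [0.5476, 0.0873, 0.0646]
tcp_rot: [-0.098, 0.995, -0.0, 0.001]
contact_force: [0.3, -0.4, -2.2]
opening: 0.641
finger_force: 65.4
time: 11.12
eef_pos: [0.5463, 0.0871, 0.2229]
tcp_rot: [-0.098, 0.995, -0.0, -0.0]
contact_force: [-0.5, 0.2, -0.9]
opening: 0.897
finger_force: 0.0
blue 205 [ 6. 26.] 0.067 (array([ 405.5, -262.9]), array([46.5, 13.1]), 0.7)
blue 225 [  5. 126.] 0.067 (array([ 536.9, -241.9]), array([47.2, 13.9]), 23.6)
blue 2832 [ 33. 238.] 0.031 (array([ 722.8, -232.2]), array([172.6, 108.9]), 88.3)
blue 241 [125. 354.] 0.13 (array([781.4, -27.4]), array([29.5, 27.1]), -2.8)
0.084 4945 [251. 176.] 0.0836 (array([544.3,  86. ]), array([88.5, 56.2]), 11.1)
0.038 1930 [467. 128.] 0.0376 (array([429.6, 357.5]), array([89.6, 58.2]), 18.7)
t 11.2 d [ 6.03 28.94  7.2 ] twist -7.7 | now [545.7  87.2 221.7] psi 101.2 q6 -103->~-69 r 0.56
```

```bash
python3 -m pendant '[{"dx":1.2,"dy":6,"dz":0,"twist":-4},{"dx":2.4,"dy":12,"dz":0,"twist":-7.7},{"dx":3.6,"dy":18,"dz":2,"twist":-7.7},{"dx":5,"dy":24,"dz":4,"twist":-7.7},{"dx":6,"dy":29,"dz":7,"twist":-7.7},{"dx":6,"dy":29,"dz":12,"twist":-7.7},{"dx":6,"dy":29,"dz":17,"twist":-7.7},{"dx":6,"dy":29,"dz":20.8,"twist":-7.7},{"dx":6,"dy":29,"dz":20.8,"twist":-7.7},{"dx":6,"dy":29,"dz":20.8,"twist":-7.7}]' 100
python3 -m pendant '[{"dx":0,"dy":0,"dz":0,"twist":0},{"dx":0,"dy":0,"dz":0,"twist":0},{"dx":0,"dy":0,"dz":0,"twist":0},{"dx":0,"dy":0,"dz":0,"twist":0},{"dx":0,"dy":0,"dz":0,"twist":0},{"dx":0,"dy":0,"dz":0,"twist":0}]' 30 60
python3 go.py 545 87.3 175 101.2
```

```text
time: 12.42
eef_pos: [0.4316, 0.3601, 0.0157]
tcp_rot: [-0.164, 0.986, -0.0, 0.0]
contact_force: [0.0, 0.5, 0.8]
opening: 0.998
finger_force: 0.0
time: 13.18
eef_pos: [0.433, 0.361, 0.0177]
tcp_rot: [-0.164, 0.986, 0.001, 0.002]
contact_force: [-0.6, -1.3, 6.4]
opening: 0.641
finger_force: 67.3
t 13.2 d [ -1.79 -29.51 -15.75] twist 7.7 | now [433.  361.   17.7] psi 108.9 q6 -79->~-92 r 0.55
```

```bash
python3 -m pendant '[{"dx":0,"dy":0,"dz":-6,"twist":0},{"dx":0,"dy":-2,"dz":-11,"twist":2},{"dx":-0.3,"dy":-7,"dz":-14,"twist":4},{"dx":-0.8,"dy":-12,"dz":-15.8,"twist":7.7},{"dx":-1.2,"dy":-18,"dz":-15.8,"twist":7.7},{"dx":-1.6,"dy":-24,"dz":-15.8,"twist":7.7},{"dx":-2,"dy":-28,"dz":-15.8,"twist":7.7},{"dx":-2,"dy":-29.5,"dz":-15.8,"twist":7.7},{"dx":-2,"dy":-29.5,"dz":-15.8,"twist":7.7},{"dx":-2,"dy":-29.5,"dz":-15.8,"twist":7.7}]'
python3 boxes.py w7 .1965; python3 go.py 545.5 87.3 100 101.2
```

```text
time: 14.42
eef_pos: [0.5451, 0.0887, 0.1729]
tcp_rot: [-0.098, 0.995, 0.0, -0.001]
contact_force: [-0.7, 0.2, -2.5]
opening: 0.64
finger_force: 66.2
blue 54 [251. 131.] 0.012 (array([500.4,  78.8]), array([53.1,  1. ]), -78.8)
blue 2352 [ 23. 255.] 0.03 (array([ 725.5, -206.7]), array([142.3, 105.8]), -14.4)
blue 36 [ 51. 281.] 0.029 (array([ 742.5, -158.1]), array([27.7,  8.9]), -9.3)
blue 166 [111. 376.] 0.125 (array([772.2, -28.2]), array([42.1, 12.8]), -29.4)
0.1965 12624 [253. 241.] 0.193 (array([539.5,  94.6]), array([87.1, 68.8]), 11.1)
t 14.5 d [-0.   -0.16  7.3 ] twist 0.1 | now [545.2  88.8 173. ] psi 101.3 q6 -103->~-92 r 0.55
```

```bash
python3 -m pendant '[{"dx":-0.1,"dy":-0.2,"dz":4,"twist":0},{"dx":-0.1,"dy":-0.2,"dz":6.2,"twist":0},{"dx":-0.1,"dy":-0.2,"dz":7,"twist":0},{"dx":-0.1,"dy":-0.2,"dz":7.2,"twist":0},{"dx":-0.1,"dy":-0.2,"dz":7.2,"twist":0},{"dx":-0.1,"dy":-0.2,"dz":7.2,"twist":0}]'
python3 -m pendant '[{"dx":0,"dy":0,"dz":0,"twist":0},{"dx":0,"dy":0,"dz":0,"twist":0},{"dx":0,"dy":0,"dz":0,"twist":0},{"dx":0,"dy":0,"dz":-5,"twist":0},{"dx":0,"dy":0,"dz":-11,"twist":0},{"dx":0,"dy":0,"dz":-17,"twist":0},{"dx":0,"dy":0,"dz":-17,"twist":0},{"dx":0,"dy":0,"dz":-17,"twist":0}]' 90
python3 boxes.py w8 .12 ; python3 go.py 545 -20 270 101
```

```text
time: 15.22
eef_pos: [0.5482, 0.0858, 0.1026]
tcp_rot: [-0.098, 0.995, -0.0, 0.001]
contact_force: [0.1, -0.6, -3.1]
opening: 0.642
finger_force: 66.1
time: 16.23
eef_pos: [0.5473, 0.0853, 0.2714]
tcp_rot: [-0.098, 0.995, -0.0, 0.0]
contact_force: [0.1, -0.4, -0.3]
opening: 0.896
finger_force: 0.0
blue 191 [29. 30.] 0.067 (array([ 405.8, -262.9]), array([46.8, 13. ]), 0.6)
blue 208 [ 28. 121.] 0.067 (array([ 536.7, -242.1]), array([47.9, 13.6]), 25.0)
blue 2844 [ 48. 226.] 0.05 (array([ 710.2, -223.7]), array([174.4,  98.2]), 88.5)
0.12 4595 [252. 172.] 0.1196 (array([543.3,  84.2]), array([89.4, 56. ]), 11.2)
t 16.3 d [  2.22 -10.31  -0.  ] twist 0.2 | now [546.7  85.4 269.9] psi 101.2 q6 -103->~-103 r 0.55
```

All three boxes are stacked flat, at heights 48, 84 and 120 mm and within 3.5 mm of centre. Next I measure the fins.

```bash
python3 -m pendant '[{"dx":0.5,"dy":-5,"dz":0,"twist":0.3},{"dx":1,"dy":-10,"dz":0,"twist":0.3},{"dx":1.5,"dy":-14.5,"dz":1,"twist":0.3},{"dx":2,"dy":-14.5,"dz":3,"twist":0.3},{"dx":2,"dy":-14.5,"dz":5,"twist":0.3},{"dx":2,"dy":-14.5,"dz":5,"twist":0.3},{"dx":2,"dy":-14.5,"dz":5,"twist":0.3}]'
cat > fins.py <<'E'
import sys
from h import *
c=wrist(sys.argv[1]);P=wcloud(c);Z=P[...,2]
F=[]
for b in blobs((Z>.0265)&(Z<.045)&(c["depth"]>0),40):
    z=np.median(P[b[:,1],b[:,0],2]);r=rect(wplane(c,b,.034)[:,:2]);q=rect(P[b[:,1],b[:,0],:2])
    print(len(b),b.mean(0).round(),round(z,4),r,q[0])
hsv=cv2.cvtColor(c["img"],cv2.COLOR_RGB2HSV);H,S,V=[hsv[...,i].astype(int) for i in range(3)]
for b in blobs((H>100)&(H<130)&(S>120)&(V>50),60): 
    z=np.median(P[b[:,1],b[:,0],2]);print("blue",len(b),b.mean(0).round(),round(z,3),rect(wplane(c,b,z)[:,:2]))
E
python3 fins.py w9
```

```text
time: 17.15
eef_pos: [0.5561, -0.0594, 0.2213]
tcp_rot: [-0.096, 0.995, 0.0, -0.0]
contact_force: [0.5, 0.7, 0.6]
opening: 0.904
finger_force: 0.0
676 [111.  22.] 0.0328 (array([ 406.3, -260.2]), array([52.9, 39.6]), 0.6) [ 405.9 -263.7]
1545 [492.  28.] 0.0354 (array([278.7, 234.6]), array([97.7, 59.4]), -31.3) [277.5 236.9]
268 [240.  78.] 0.0331 (array([457.6, -92.4]), array([40.5,  8.2]), -77.6) [457.3 -92.5]
168 [238.  92.] 0.033 (array([473.3, -89.9]), array([41.5,  4.6]), -79.6) [473.2 -90. ]
581 [ 45. 123.] 0.0324 (array([ 542.6, -337.1]), array([54.6, 39.6]), -3.1) [ 542.4 -341.2]
121 [238. 104.] 0.0333 (array([486.9, -86.8]), array([40.5,  3.4]), -79.5) [486.9 -86.9]
122 [239. 117.] 0.0331 (array([500.6, -84.2]), array([40.7,  3.7]), -77.7) [500.8 -84.3]
654 [100. 144.] 0.0332 (array([ 556.4, -245.5]), array([53.4, 31.4]), 20.9) [ 557.6 -247.1]
258 [240. 131.] 0.0333 (array([515.3, -80.9]), array([40. ,  7.8]), -79.1) [515.7 -80.9]
146 [240. 145.] 0.033 (array([530.8, -78.6]), array([41.4,  3.4]), -79.3) [531.  -78.6]
306 [361. 160.] 0.0388 (array([521.8,  67.6]), array([84
[... 1725 characters left out ...]
 -79.1) [676.4 -48.8]
46 [ 95. 265.] 0.0297 (array([ 734.5, -254.7]), array([18.6, 13.3]), -88.2) [ 734.7 -258.7]
44 [110. 270.] 0.0296 (array([ 735.4, -229.9]), array([16.1, 14.1]), 86.0) [ 738.9 -232.2]
241 [242. 271.] 0.0328 (array([689.4, -46.3]), array([40.5, 11. ]), -78.7) [691.3 -45.9]
341 [244. 312.] 0.0362 (array([764.3, -29.2]), array([64.6, 38.6]), -84.0) [763.5 -30.8]
blue 332 [94. 17.] 0.067 (array([ 410. , -263.1]), array([40.4, 13. ]), 0.4)
blue 268 [ 27. 125.] 0.067 (array([ 540.6, -342.4]), array([48.7, 13.1]), -10.8)
blue 419 [ 83. 149.] 0.067 (array([ 559.3, -252.4]), array([48.5, 16.4]), 18.1)
blue 3688 [101. 251.] 0.03 (array([ 723.7, -243.6]), array([163., 107.]), 88.5)
```

View pics/w9.png

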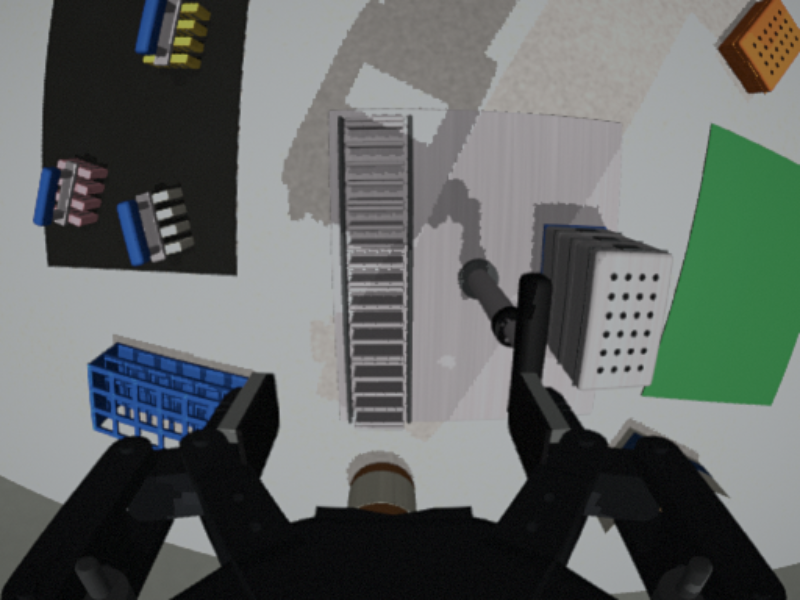

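The view shows the basket at (378,270), running straight up the picture, and the stack at (620,315). The white rack, at (150,225), has been knocked by about 2 cm, which is the announced disturbance. Each rack's spine is a narrow plate, so the fingers can pass beside it. Next I look at the yellow rack from close by.

```bash
python3 go.py 405 -262 200 91 ; python3 -m pendant '[{"dx":3,"dy":-5,"dz":0,"twist":5},{"dx":6,"dy":-9,"dz":0,"twist":10.3},{"dx":9,"dy":-13,"dz":1,"twist":10.3},{"dx":12,"dy":-18,"dz":2,"twist":10.3},{"dx":18.4,"dy":-22.9,"dz":2,"twist":10.3},{"dx":18.4,"dy":-22.9,"dz":2,"twist":10.3},{"dx":18.4,"dy":-22.9,"dz":2,"twist":10.3},{"dx":18.4,"dy":-22.9,"dz":2,"twist":10.3},{"dx":18.4,"dy":-22.9,"dz":2,"twist":10.3}]' 55
cat > bars.py <<'E'
import sys
from h import *
from go import to
c=wrist(sys.argv[1]);P=wcloud(c)
hsv=cv2.cvtColor(c["img"],cv2.COLOR_RGB2HSV);H,S,V=[hsv[...,i].astype(int) for i in range(3)]
zt=float(sys.argv[2])
for b in blobs((H>100)&(H<130)&(S>120)&(V>40)&(abs(P[...,2]-zt)<.006),60): 
    z=np.median(P[b[:,1],b[:,0],2]);r=rect(wplane(c,b,zt)[:,:2]);print("blue",len(b),b.mean(0).round(),round(z,4),r,rect(P[b[:,1],b[:,0],:2]))
to(0,0,0,90)
E
python3 bars.py y1 .068
```

```text
t 17.2 d [ 18.73 -16.97   2.19] twist 10.0 | now [556.4 -59.6 222. ] psi 101.0 q6 -118->~-124 r 0.48
time: 18.32
eef_pos: [0.4197, -0.319, 0.2015]
tcp_rot: [-0.007, 1.0, -0.0, 0.0]
contact_force: [0.3, 0.2, 0.6]
opening: 0.553
finger_force: 0.0
blue 582 [308. 167.] 0.0673 (array([ 405. , -265.1]), array([47.4, 12.7]), 2.9) (array([ 405.4, -264.8]), array([47.3, 12.5]), 0.2)
blue 351 [228. 285.] 0.0673 (array([ 539.6, -345. ]), array([49.7, 12.2]), -11.1) (array([ 541.8, -345.2]), array([47.6, 12.3]), -11.1)
t 18.4 d [41.54 32.45 20.13] twist 0.8 | now [ 419.6 -319.   201.4] psi 90.8 q6 -139->~-90 r 0.00
```

View pics/y1.png

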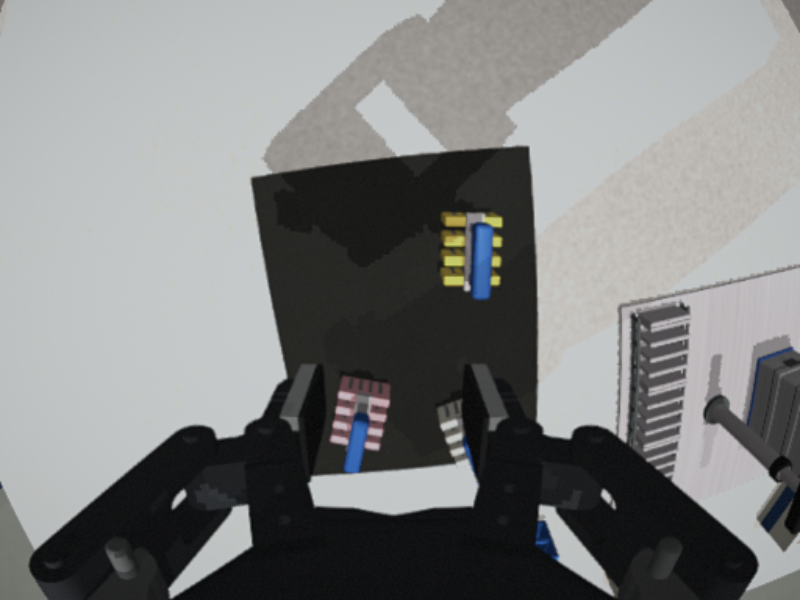

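The yellow rack is at (482,250), square to the tool. My dy overshot by 6 cm, so I'll correct it, come lower and measure once more.

```bash
python3 -m pendant '[{"dx":1.4,"dy":5.4,"dz":0,"twist":-0.5},{"dx":1.4,"dy":5.4,"dz":4,"twist":-0.5},{"dx":1.4,"dy":5.4,"dz":6,"twist":-0.5},{"dx":1.4,"dy":5.4,"dz":6,"twist":-0.5},{"dx":1.4,"dy":5.4,"dz":6,"twist":-0.5},{"dx":1.4,"dy":5.4,"dz":6,"twist":-0.5}]' 50
python3 bars.py y2 .068;python3 go.py 405 -265 42 91
```

```text
time: 19.12
eef_pos: [0.4049, -0.2669, 0.1427]
tcp_rot: [-0.01, 1.0, -0.001, 0.001]
contact_force: [1.0, 0.1, -0.3]
opening: 0.499
finger_force: 0.0
blue 839 [256. 200.] 0.0674 (array([ 404.7, -264.5]), array([47.4, 11.8]), 0.8) (array([ 405.4, -264.5]), array([47.6, 11.9]), 0.9)
t 19.2 d [39.97 27.51 14.15] twist 1.1 | now [ 404.8 -266.9  142.6] psi 91.1 q6 -137->~-90 r 0.00
t 19.2 d [-1.000e-02  2.000e-01  1.006e+01] twist 0.1 | now [ 404.8 -266.9  142.6] psi 91.1 q6 -137->~-124 r 0.48
```

```bash
python3 -m pendant '[{"dx":0,"dy":0.2,"dz":5,"twist":0},{"dx":0,"dy":0.2,"dz":8,"twist":0},{"dx":0,"dy":0.2,"dz":10,"twist":0},{"dx":0,"dy":0.2,"dz":10,"twist":0},{"dx":0,"dy":0.2,"dz":10,"twist":0}]' 50 40
python3 -m pendant '[{"dx":0,"dy":0,"dz":0,"twist":0},{"dx":0,"dy":0,"dz":0,"twist":0},{"dx":0,"dy":0,"dz":0,"twist":0},{"dx":0,"dy":0,"dz":0,"twist":0},{"dx":0,"dy":0,"dz":0,"twist":0},{"dx":0,"dy":0,"dz":0,"twist":0}]' 0 40
python3 -m pendant '[{"dx":0,"dy":0,"dz":-5,"twist":0},{"dx":0,"dy":0,"dz":-9,"twist":0},{"dx":0,"dy":0,"dz":-9,"twist":0},{"dx":0,"dy":0,"dz":-9,"twist":0}]'
python3 bars.py y3 .158; python3 go.py 486 -86.9 140 101.1
```

```text
time: 19.8
eef_pos: [0.4048, -0.2651, 0.0426]
tcp_rot: [-0.01, 1.0, -0.001, 0.001]
contact_force: [0.0, 0.1, 0.3]
opening: 0.499
finger_force: 0.0
time: 20.55
eef_pos: [0.4047, -0.2649, 0.0424]
tcp_rot: [-0.01, 1.0, -0.001, 0.001]
contact_force: [-1.2, 0.9, 5.7]
opening: 0.134
finger_force: 44.1
time: 21.05
eef_pos: [0.4033, -0.2635, 0.13]
tcp_rot: [-0.01, 1.0, 0.001, -0.001]
contact_force: [-0.3, 0.9, -1.9]
opening: 0.133
finger_force: 43.2
blue 2094 [252. 265.] 0.1549 (array([ 401. , -264.1]), array([46.6, 11.5]), 1.5) (array([ 403.9, -264.1]), array([47.7, 12.1]), 1.5)
t 21.1 d [39.74 27.08 13.11] twist 1.1 | now [ 403.  -263.2  129.3] psi 91.1 q6 -136->~-90 r 0.00
t 21.1 d [-8.64 17.47 -1.04] twist -10.0 | now [ 403.  -263.2  129.3] psi 91.1 q6 -136->~-111 r 0.49
```

View pics/y3.png

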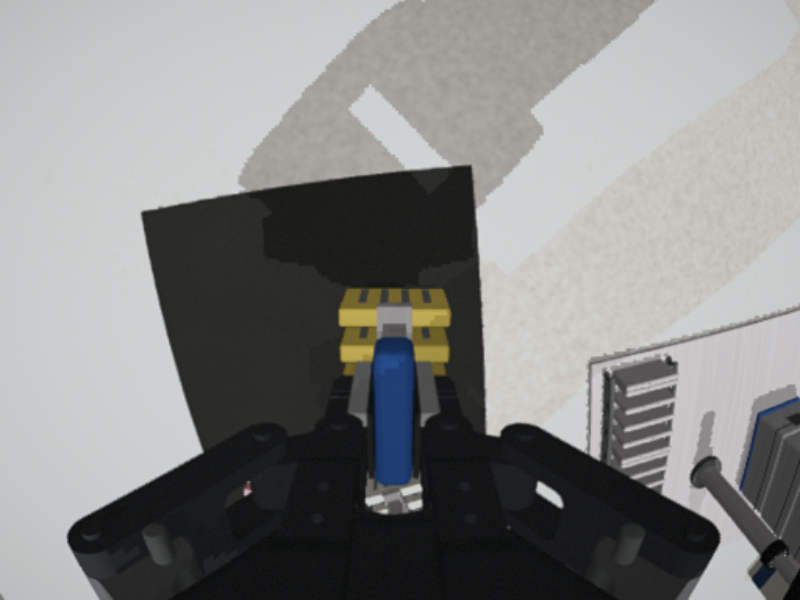

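The rack is held by its bar, at (395,410), and the full bar can be seen. Now over bay 0.

```bash
python3 -m pendant '[{"dx":-1.5,"dy":3,"dz":-1,"twist":-3},{"dx":-4,"dy":8,"dz":-1,"twist":-6},{"dx":-6,"dy":12.5,"dz":-1,"twist":-10},{"dx":-8.6,"dy":17.5,"dz":-1,"twist":-10},{"dx":-8.6,"dy":17.5,"dz":0,"twist":-10},{"dx":-8.6,"dy":17.5,"dz":3.9,"twist":-10},{"dx":-8.6,"dy":17.5,"dz":3.9,"twist":-10},{"dx":-8.6,"dy":17.5,"dz":3.9,"twist":-10},{"dx":-8.6,"dy":17.5,"dz":3.9,"twist":-10}]'
cat > bay.py <<'E'
# usage: bay.py name k [ztcp]: held bar and fins in one view -> shift in tool axes to bay k
import sys
from h import *
from plant import ctrl
from go import to
name,k=sys.argv[1],int(sys.argv[2])
for i in range(2): ctrl.read_camera("wrist")
s=ctrl.get_state();c=wrist(name);P=wcloud(c);Z=P[...,2];zb=s["eef_pos"][2]+.026
hsv=cv2.cvtColor(c["img"],cv2.COLOR_RGB2HSV);H,S,V=[hsv[...,i].astype(int) for i in range(3)]
bl=max(blobs((H>100)&(H<130)&(S>120)&(V>40)&(abs(Z-zb)<.012),60),key=len)
bz=np.median(P[bl[:,1],bl[:,0],2]);bar=rect(P[bl[:,1],bl[:,0],:2]);bar2=rect(wplane(c,bl,bz)[:,:2]);print("bar z %.4f"%bz,bar,bar2)
fx=[]
for b in blobs((Z>.0265)&(Z<.038)&(c["depth"]>0)&(S<70),40):
    r=rect(wplane(c,b,.0335)[:,:2])
    if 35<r[1][0]<45 and r[1][1]<12: fx.append((*r[0],r[2],r[1][1],rect(P[b[:,1],b[:,0],:2])[0]))
yaw=np.radians(np.median([f[2] for f in fx])+90); 
a=np.array([np.cos(yaw),np.sin(yaw)]);n=np.array([-a[1],a[0]])
C0=np.array([574.3,-69.6])                   # rough centre from w9
X=np.array([f[:2] for f in fx]);al=(X-C0)@a;of=(X-C0)@n
nom=np.array([60*i+o for i in range(-2,2) for o in (0,16,30,44)]+[120.]) ; 
# nominal: fins of bay at -14,0,14 about its centre; between-bay fins at multiples of 60
j=np.abs(al[:,None]-nom).argmin(1);print("yaw %.2f"%np.degrees(yaw),"al-nom",np.round(al-nom[j],1),nom[j],"off",of.round(1))
bayx=-90+60*k;near=abs(nom[j]-bayx)<62
bay=C0+a*(bayx+np.median((al-nom[j])[near]))+n*np.median(of[near])
M=R.from_quat(s["tcp_rot"]).as_matrix()
for q in (bar,bar2): print("bay",bay.round(1),"move cm tool",(M.T[:2,:2]@(bay-q[0])/10).round(2),"turn",-round((np.degrees(yaw)-q[2]+90)%180-90,2),"tcp",(s["eef_pos"]*1000).round(1))
E
python3 bay.py b0 0
```

```text
time: 22.22
eef_pos: [0.4874, -0.0885, 0.0936]
tcp_rot: [-0.097, 0.995, -0.001, 0.001]
contact_force: [-0.6, -0.7, -0.3]
opening: 0.129
finger_force: 43.1
bar z 0.1185 (array([487.9, -88.8]), array([48.1, 11.6]), 10.6) (array([485.4, -89.3]), array([51.2, 11.4]), 10.6)
yaw 11.10 al-nom [-0.5] [-120.] off [-0.2]
bay [485.5 -87.2] move cm tool [0.2 0.2] turn -0.5 tcp [487.4 -88.3  93.6]
bay [485.5 -87.2] move cm tool [-0.05  0.2 ] turn -0.5 tcp [487.4 -88.3  93.6]
```

View pics/b0.png

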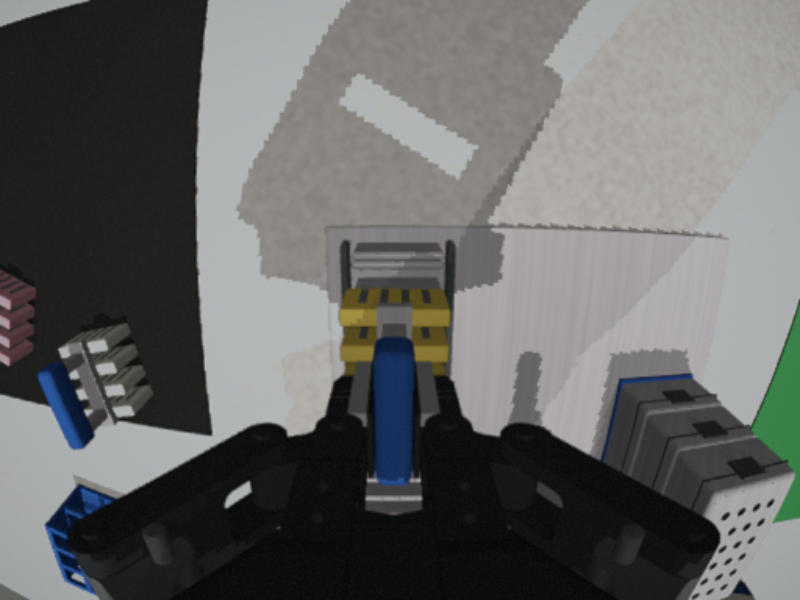

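The held rack is square over bay 0, with the near fin at (397,258). I'll correct by about 1 mm and 2 mm, then lower while watching the force.

```bash
python3 -m pendant '[{"dx":0.12,"dy":0.2,"dz":0,"twist":-0.5},{"dx":0.12,"dy":0.2,"dz":1,"twist":-0.5},{"dx":0.12,"dy":0.2,"dz":2,"twist":-0.5},{"dx":0.12,"dy":0.2,"dz":2.5,"twist":-0.5},{"dx":0.12,"dy":0.2,"dz":2.5,"twist":-0.5}]'
python3 -m pendant '[{"dx":0,"dy":0,"dz":0.5,"twist":0},{"dx":0,"dy":0,"dz":0.8,"twist":0},{"dx":0,"dy":0,"dz":0.8,"twist":0}]'
```

```text
time: 23.0
eef_pos: [0.4845, -0.0857, 0.0664]
tcp_rot: [-0.101, 0.995, 0.0, -0.001]
contact_force: [-0.5, 0.1, -1.1]
opening: 0.131
finger_force: 43.1
time: 23.38
eef_pos: [0.4849, -0.0858, 0.0591]
tcp_rot: [-0.101, 0.995, 0.0, -0.0]
contact_force: [-0.2, -0.3, -1.6]
opening: 0.131
finger_force: 43.1
```

The feet are 15 mm down between the fins with no force. I'll continue home and release.

```bash
python3 -m pendant '[{"dx":0,"dy":0,"dz":0.6,"twist":0},{"dx":0,"dy":0,"dz":1.0,"twist":0},{"dx":0,"dy":0,"dz":1.1,"twist":0},{"dx":0,"dy":0,"dz":1.1,"twist":0}]'
python3 -m pendant '[{"dx":0,"dy":0,"dz":0,"twist":0},{"dx":0,"dy":0,"dz":0,"twist":0},{"dx":0,"dy":0,"dz":-3,"twist":0},{"dx":0,"dy":0,"dz":-8,"twist":0},{"dx":0,"dy":0,"dz":-13,"twist":0},{"dx":0,"dy":0,"dz":-15,"twist":0},{"dx":0,"dy":0,"dz":-15,"twist":0},{"dx":0,"dy":0,"dz":-15,"twist":0}]' 50
python3 bars.py y4 .074; python3 go.py 559.3 -253 170 108
```

```text
time: 23.88
eef_pos: [0.485, -0.0859, 0.0485]
tcp_rot: [-0.101, 0.995, 0.0, -0.0]
contact_force: [-1.1, 0.2, 1.9]
opening: 0.131
finger_force: 43.5
time: 24.88
eef_pos: [0.4843, -0.0856, 0.1968]
tcp_rot: [-0.101, 0.995, 0.001, -0.001]
contact_force: [-0.5, -0.8, -0.1]
opening: 0.497
finger_force: 0.0
blue 588 [252. 185.] 0.0733 (array([484.5, -86.1]), array([47.2, 10.4]), 11.5) (array([485.4, -86. ]), array([47.4, 10.5]), 11.8)
t 24.9 d [45.63 18.1  19.8 ] twist 11.6 | now [484.1 -85.5 196.4] psi 101.6 q6 -123->~-90 r 0.00
t 24.9 d [ -4.   -17.93   2.6 ] twist -6.4 | now [484.1 -85.5 196.4] psi 101.6 q6 -123->~-132 r 0.61
```

The yellow rack is home: bar top at 73.3 mm, 11.5°. Next is the white rack.

```bash
python3 -m pendant '[{"dx":-1,"dy":-5,"dz":0,"twist":-3},{"dx":-2,"dy":-10,"dz":0,"twist":-7.4},{"dx":-3,"dy":-15,"dz":2,"twist":-7.4},{"dx":-4,"dy":-17.9,"dz":4,"twist":-7.4},{"dx":-4,"dy":-17.9,"dz":5.4,"twist":-7.4},{"dx":-4,"dy":-17.9,"dz":5.4,"twist":-7.4},{"dx":-4,"dy":-17.9,"dz":5.4,"twist":-7.4}]' 50
python3 bars.py p1 .068;python3 go.py 560 -252 42 109
```

```text
time: 25.8
eef_pos: [0.5601, -0.2521, 0.1445]
tcp_rot: [-0.166, 0.986, 0.0, -0.0]
contact_force: [-0.4, 0.1, 1.3]
opening: 0.499
finger_force: 0.0
blue 859 [148. 142.] 0.0672 (array([ 541.8, -343.5]), array([47.6, 12.9]), -11.2) (array([ 542.4, -344.6]), array([47.5, 12.4]), -11.4)
blue 692 [451. 182.] 0.072 (array([486.8, -87. ]), array([47.5, 20.5]), 12.8) (array([486.2, -87.4]), array([46.3, 12.4]), 11.3)
blue 795 [250. 197.] 0.0673 (array([ 558.6, -254.3]), array([46.7, 11.2]), 21.0) (array([ 559.2, -254.1]), array([46.3, 11.4]), 21.0)
t 25.9 d [44.72 42.18 14.45] twist 19.1 | now [ 560.5 -252.3  145.1] psi 109.1 q6 -143->~-90 r 0.00
t 25.9 d [ 0.04  0.05 10.31] twist 0.1 | now [ 560.5 -252.3  145.1] psi 109.1 q6 -143->~-133 r 0.61
```

```bash
python3 -m pendant '[{"dx":0.2,"dy":-0.13,"dz":5,"twist":-1.9},{"dx":0.2,"dy":-0.13,"dz":8,"twist":-1.9},{"dx":0.2,"dy":-0.13,"dz":10.3,"twist":-1.9},{"dx":0.2,"dy":-0.13,"dz":10.3,"twist":-1.9},{"dx":0.2,"dy":-0.13,"dz":10.3,"twist":-1.9}]' 50 40
python3 -m pendant '[{"dx":0,"dy":0,"dz":0,"twist":0},{"dx":0,"dy":0,"dz":0,"twist":0},{"dx":0,"dy":0,"dz":0,"twist":0},{"dx":0,"dy":0,"dz":0,"twist":0},{"dx":0,"dy":0,"dz":0,"twist":0},{"dx":0,"dy":0,"dz":0,"twist":0}]' 0 40
python3 -m pendant '[{"dx":0,"dy":0,"dz":-5,"twist":0},{"dx":0,"dy":0,"dz":-9,"twist":0},{"dx":0,"dy":0,"dz":-9,"twist":0},{"dx":0,"dy":0,"dz":-9,"twist":0}]'
python3 bars.py p2 .155; python3 go.py 544.2 -74.6 132 101.3
```

```text
time: 26.48
eef_pos: [0.5599, -0.2553, 0.0432]
tcp_rot: [-0.182, 0.983, -0.001, 0.001]
contact_force: [0.7, 0.3, 0.5]
opening: 0.498
finger_force: 0.0
time: 27.22
eef_pos: [0.5596, -0.2554, 0.0427]
tcp_rot: [-0.182, 0.983, -0.0, 0.001]
contact_force: [-0.8, 1.7, 5.4]
opening: 0.129
finger_force: 44.1
time: 27.72
eef_pos: [0.5579, -0.2545, 0.1297]
tcp_rot: [-0.182, 0.983, 0.001, -0.001]
contact_force: [0.1, -0.9, -1.8]
opening: 0.133
finger_force: 43.3
blue 2164 [251. 265.] 0.1545 (array([ 557. , -255.7]), array([48.7, 11.5]), 21.8) (array([ 558.8, -255. ]), array([48. , 11.8]), 21.8)
t 27.8 d [42.96 43.61 13.14] twist 20.9 | now [ 557.5 -254.2  128.8] psi 110.9 q6 -145->~-90 r 0.00
t 27.8 d [-5.17 17.25 -0.27] twist 9.6 | now [ 557.5 -254.2  128.8] psi 110.9 q6 -145->~-109 r 0.55
```

```bash
python3 -m pendant '[{"dx":-1,"dy":3,"dz":-0.5,"twist":3},{"dx":-2,"dy":8,"dz":-0.5,"twist":6},{"dx":-4,"dy":12.5,"dz":-0.5,"twist":9.6},{"dx":-5.2,"dy":17.2,"dz":-0.5,"twist":9.6},{"dx":-5.2,"dy":17.2,"dz":0,"twist":9.6},{"dx":-5.2,"dy":17.2,"dz":3.4,"twist":9.6},{"dx":-5.2,"dy":17.2,"dz":3.4,"twist":9.6},{"dx":-5.2,"dy":17.2,"dz":3.4,"twist":9.6},{"dx":-5.2,"dy":17.2,"dz":3.4,"twist":9.6}]'
python3 bay.py b1 1; python3 go.py 543.9 -74.2 66 101.3
```

```text
time: 28.9
eef_pos: [0.5468, -0.0766, 0.0985]
tcp_rot: [-0.098, 0.995, -0.0, 0.001]
contact_force: [0.8, 0.1, -1.0]
opening: 0.131
finger_force: 43.2
bar z 0.1233 (array([547.4, -76.9]), array([48.4, 11.7]), 12.3) (array([545. , -77.4]), array([50.8, 11.5]), 12.0)
yaw 11.30 al-nom [ 1.1 -0.5 -2.1] [-120.  -60.  -44.] off [-0.1 -0.  -0.2]
bay [543.6 -75.8] move cm tool [0.35 0.18] turn 1.0 tcp [546.7 -76.4  98.4]
bay [543.6 -75.8] move cm tool [0.1  0.18] turn 0.7 tcp [546.7 -76.4  98.4]
t 29.1 d [0.23 0.26 3.23] twist 0.0 | now [546.6 -76.2  98.3] psi 101.3 q6 -120->~-109 r 0.55
```

View pics/b1.png

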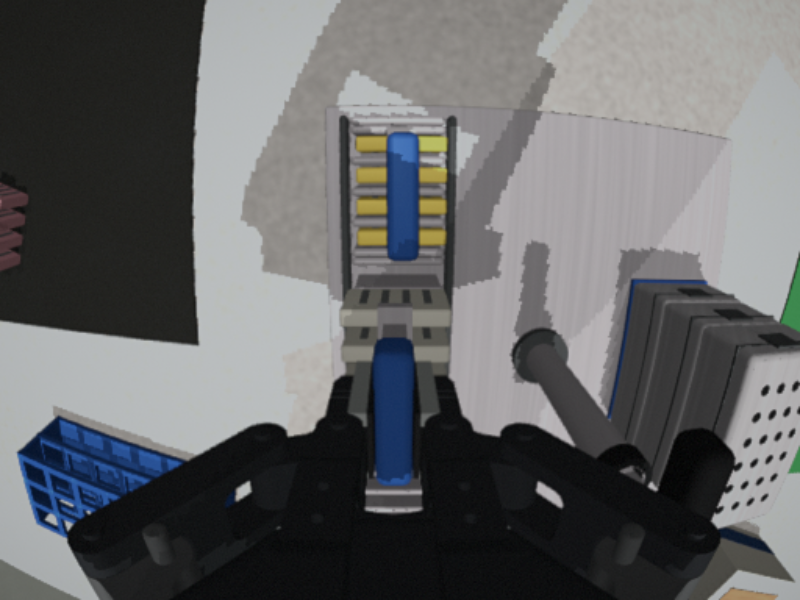

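The yellow rack sits neatly in bay 0, with its cassettes between the fins at (402,190). The white rack is held over bay 1.

```bash
python3 -m pendant '[{"dx":0.18,"dy":0.2,"dz":0,"twist":0.6},{"dx":0.18,"dy":0.2,"dz":0.8,"twist":0.6},{"dx":0.18,"dy":0.2,"dz":1.6,"twist":0.6},{"dx":0.18,"dy":0.2,"dz":2.2,"twist":0.6},{"dx":0.18,"dy":0.2,"dz":2.2,"twist":0.6},{"dx":0.18,"dy":0.2,"dz":2.2,"twist":0.6}]'
python3 go.py 543.9 -74.2 66 101.3
```

```text
time: 29.8
eef_pos: [0.5439, -0.0743, 0.0753]
tcp_rot: [-0.094, 0.996, -0.0, 0.0]
contact_force: [-0.9, 0.5, -1.0]
opening: 0.128
finger_force: 43.3
t 29.8 d [0.   0.01 0.93] twist -0.6 | now [543.9 -74.3  75.3] psi 100.7 q6 -119->~-109 r 0.55
```

```bash
python3 -m pendant '[{"dx":0,"dy":0,"dz":0.5,"twist":0},{"dx":0,"dy":0,"dz":1,"twist":0},{"dx":0,"dy":0,"dz":1.5,"twist":0},{"dx":0,"dy":0,"dz":1.5,"twist":0}]'
```

```text
time: 30.3
eef_pos: [0.5433, -0.0741, 0.0596]
tcp_rot: [-0.094, 0.996, 0.0, -0.001]
contact_force: [0.8, 0.1, -0.6]
opening: 0.131
finger_force: 43.3
```

```bash
python3 -m pendant '[{"dx":0,"dy":0,"dz":0.6,"twist":0},{"dx":0,"dy":0,"dz":1.0,"twist":0},{"dx":0,"dy":0,"dz":1.15,"twist":0},{"dx":0,"dy":0,"dz":1.15,"twist":0}]'
python3 -m pendant '[{"dx":0,"dy":0,"dz":0,"twist":0},{"dx":0,"dy":0,"dz":0,"twist":0},{"dx":0,"dy":0,"dz":-3,"twist":0},{"dx":0,"dy":0,"dz":-8,"twist":0},{"dx":0,"dy":0,"dz":-13,"twist":0},{"dx":0,"dy":0,"dz":-15,"twist":0},{"dx":0,"dy":0,"dz":-15,"twist":0},{"dx":0,"dy":0,"dz":-15,"twist":0}]' 50
python3 bars.py y5 .074; python3 go.py 542 -344.5 143 79
```

```text
time: 30.8
eef_pos: [0.544, -0.0743, 0.0489]
tcp_rot: [-0.093, 0.996, -0.0, 0.0]
contact_force: [-0.5, -1.0, -1.5]
opening: 0.135
finger_force: 43.2
time: 31.8
eef_pos: [0.543, -0.074, 0.1973]
tcp_rot: [-0.094, 0.996, 0.0, -0.001]
contact_force: [0.8, 0.4, -0.3]
opening: 0.501
finger_force: 0.0
blue 607 [251. 121.] 0.0733 (array([486. , -85.7]), array([45.9, 10.7]), 10.8) (array([486.2, -85.6]), array([46.4, 10.8]), 10.8)
blue 552 [252. 185.] 0.0734 (array([543.8, -73.9]), array([46.4, 11.2]), 11.0) (array([544.3, -73.8]), array([46.9, 11.3]), 11.0)
t 31.9 d [51.9  17.33 19.86] twist 10.7 | now [542.8 -73.9 196.8] psi 100.7 q6 -119->~-90 r 0.00
t 31.9 d [  5.1  -26.58   5.35] twist 21.7 | now [542.8 -73.9 196.8] psi 100.7 q6 -119->~-111 r 0.64
```

Both racks are home. The pink one is next.

```bash
python3 -m pendant '[{"dx":1,"dy":-5,"dz":0,"twist":6},{"dx":2,"dy":-10,"dz":0,"twist":12},{"dx":3,"dy":-15,"dz":2,"twist":18},{"dx":4,"dy":-21,"dz":4,"twist":21.7},{"dx":5.1,"dy":-26.6,"dz":5.4,"twist":21.7},{"dx":5.1,"dy":-26.6,"dz":5.4,"twist":21.7},{"dx":5.1,"dy":-26.6,"dz":5.4,"twist":21.7},{"dx":5.1,"dy":-26.6,"dz":5.4,"twist":21.7}]' 50
python3 bars.py k1 .068;python3 go.py 542 -344.5 42 79
```

```text
time: 32.85
eef_pos: [0.5434, -0.3436, 0.1447]
tcp_rot: [0.095, 0.995, 0.0, -0.0]
contact_force: [0.6, -0.3, 0.1]
opening: 0.501
finger_force: 0.0
blue 539 [503.  93.] 0.0705 (array([486.7, -86.9]), array([48.5, 22.5]), 11.9) (array([486. , -87.6]), array([46.4, 12.4]), 9.8)
blue 217 [509. 147.] 0.0659 (array([543.3, -84. ]), array([44.3, 11.9]), 1.9) (array([544.2, -79.8]), array([45.2,  8.8]), 0.6)
blue 821 [250. 197.] 0.0673 (array([ 541.4, -345. ]), array([46.7, 11.2]), -11.0) (array([ 542. , -344.9]), array([46.9, 11.3]), -11.5)
t 32.9 d [59.87 23.49 14.5 ] twist -10.9 | now [ 543.6 -343.6  145.1] psi 79.1 q6 -120->~-90 r 0.00
t 32.9 d [ 0.14 -0.12 10.31] twist 0.1 | now [ 543.6 -343.6  145.1] psi 79.1 q6 -120->~-111 r 0.64
```

```bash
python3 -m pendant '[{"dx":0.18,"dy":-0.15,"dz":5,"twist":0.2},{"dx":0.18,"dy":-0.15,"dz":8,"twist":0.2},{"dx":0.18,"dy":-0.15,"dz":10.3,"twist":0.2},{"dx":0.18,"dy":-0.15,"dz":10.3,"twist":0.2},{"dx":0.18,"dy":-0.15,"dz":10.3,"twist":0.2}]' 50 40
python3 -m pendant '[{"dx":0,"dy":0,"dz":0,"twist":0},{"dx":0,"dy":0,"dz":0,"twist":0},{"dx":0,"dy":0,"dz":0,"twist":0},{"dx":0,"dy":0,"dz":0,"twist":0},{"dx":0,"dy":0,"dz":0,"twist":0},{"dx":0,"dy":0,"dz":0,"twist":0}]' 0 40
python3 -m pendant '[{"dx":0,"dy":0,"dz":-5,"twist":0},{"dx":0,"dy":0,"dz":-9,"twist":0},{"dx":0,"dy":0,"dz":-9,"twist":0},{"dx":0,"dy":0,"dz":-9,"twist":0}]'
python3 bars.py k2 .155; python3 go.py 602.7 -62.5 132 101
```

```text
time: 33.52
eef_pos: [0.5422, -0.3462, 0.0434]
tcp_rot: [0.097, 0.995, -0.001, 0.001]
contact_force: [0.2, -1.3, 0.5]
opening: 0.502
finger_force: 0.0
time: 34.28
eef_pos: [0.5419, -0.3465, 0.0432]
tcp_rot: [0.097, 0.995, -0.0, 0.001]
contact_force: [0.9, 2.1, 6.0]
opening: 0.13
finger_force: 44.2
time: 34.78
eef_pos: [0.5402, -0.3455, 0.1299]
tcp_rot: [0.097, 0.995, 0.001, -0.001]
contact_force: [-0.2, -0.6, -1.7]
opening: 0.13
finger_force: 43.3
blue 2137 [251. 262.] 0.1543 (array([ 537.9, -345.8]), array([47.7, 11.5]), -10.3) (array([ 539.5, -346.2]), array([46.5, 11.9]), -10.4)
t 34.8 d [59.6  23.37 13.2 ] twist -11.2 | now [ 539.8 -345.2  129.1] psi 78.8 q6 -120->~-90 r 0.00
t 34.8 d [-0.69 28.95 -0.23] twist -22.2 | now [ 539.8 -345.2  129.1] psi 78.8 q6 -120->~-107 r 0.61
```

```bash
python3 -m pendant '[{"dx":0,"dy":4,"dz":-0.5,"twist":-5},{"dx":0,"dy":9,"dz":-0.5,"twist":-12},{"dx":-0.3,"dy":15,"dz":-0.5,"twist":-18},{"dx":-0.5,"dy":20,"dz":-0.5,"twist":-22.2},{"dx":-0.8,"dy":25,"dz":-0.5,"twist":-22.2},{"dx":-0.8,"dy":29,"dz":0,"twist":-22.2},{"dx":-0.8,"dy":29,"dz":3.2,"twist":-22.2},{"dx":-0.8,"dy":29,"dz":3.2,"twist":-22.2},{"dx":-0.8,"dy":29,"dz":3.2,"twist":-22.2},{"dx":-0.8,"dy":29,"dz":3.2,"twist":-22.2}]'
python3 bay.py b2 2; python3 go.py 604.1 -62.2 76 101
```

```text
time: 36.08
eef_pos: [0.6059, -0.0641, 0.1009]
tcp_rot: [-0.096, 0.995, -0.0, 0.001]
contact_force: [-0.3, -0.0, -1.1]
opening: 0.13
finger_force: 43.2
bar z 0.1253 (array([605.1, -64.8]), array([46.8, 11.6]), 11.6) (array([603.1, -65.2]), array([49.9, 11.4]), 11.4)
yaw 11.15 al-nom [ 0.9 -1.8] [-60.  16.] off [-0.2  0.3]
bay [601.9 -63.9] move cm tool [0.29 0.15] turn 0.45 tcp [605.9 -64.  101. ]
bay [601.9 -63.9] move cm tool [0.09 0.15] turn 0.25 tcp [605.9 -64.  101. ]
t 36.2 d [0.14 0.2  2.49] twist -0.0 | now [605.8 -63.9 100.9] psi 101.0 q6 -117->~-107 r 0.61
```

View pics/b2.png

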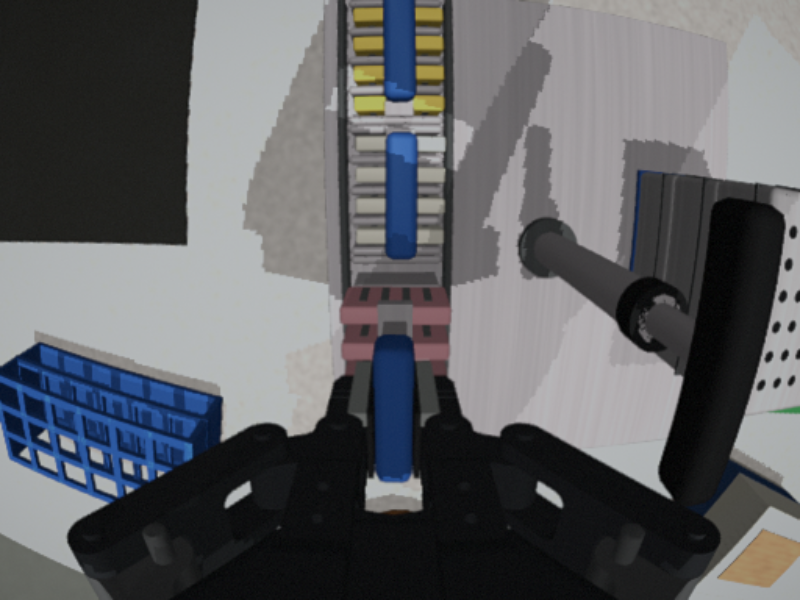

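The white rack sits in bay 1 at (400,195), and the pink rack is over bay 2.

```bash
python3 -m pendant '[{"dx":0.1,"dy":0.15,"dz":0,"twist":0.2},{"dx":0.1,"dy":0.15,"dz":0.8,"twist":0.2},{"dx":0.1,"dy":0.15,"dz":1.6,"twist":0.2},{"dx":0.1,"dy":0.15,"dz":2.4,"twist":0.2},{"dx":0.1,"dy":0.15,"dz":2.4,"twist":0.2},{"dx":0.1,"dy":0.15,"dz":2.4,"twist":0.2}]'
python3 go.py 604.1 -62.2 60 101
```

```text
time: 36.98
eef_pos: [0.604, -0.062, 0.0758]
tcp_rot: [-0.094, 0.996, -0.0, 0.0]
contact_force: [0.6, -0.0, -1.9]
opening: 0.129
finger_force: 43.2
t 37.0 d [-0.   -0.02  1.58] twist -0.2 | now [604.  -62.   75.8] psi 100.8 q6 -116->~-107 r 0.61
```

```bash
python3 -m pendant '[{"dx":0,"dy":0,"dz":0.5,"twist":0},{"dx":0,"dy":0,"dz":1,"twist":0},{"dx":0,"dy":0,"dz":1.5,"twist":0},{"dx":0,"dy":0,"dz":1.5,"twist":0}]'
```

```text
time: 37.48
eef_pos: [0.6034, -0.0618, 0.06]
tcp_rot: [-0.094, 0.996, 0.0, -0.001]
contact_force: [-0.5, 0.0, -1.8]
opening: 0.125
finger_force: 43.2
```

```bash
python3 -m pendant '[{"dx":0,"dy":0,"dz":0.6,"twist":0},{"dx":0,"dy":0,"dz":1.0,"twist":0},{"dx":0,"dy":0,"dz":1.1,"twist":0},{"dx":0,"dy":0,"dz":1.1,"twist":0}]'
python3 -m pendant '[{"dx":0,"dy":0,"dz":0,"twist":0},{"dx":0,"dy":0,"dz":0,"twist":0},{"dx":0,"dy":0,"dz":-3,"twist":0},{"dx":0,"dy":0,"dz":-8,"twist":0},{"dx":0,"dy":0,"dz":-13,"twist":0},{"dx":0,"dy":0,"dz":-18,"twist":0},{"dx":0,"dy":0,"dz":-22,"twist":0},{"dx":0,"dy":0,"dz":-22,"twist":0},{"dx":0,"dy":0,"dz":-22,"twist":0}]' 50
python3 bars.py y6 .074; python3 -c "
from h import *
c=pickle.load(open('y6.pkl','rb'));P=wcloud(c);Z=P[...,2]
for lo,hi in ((.145,.18),(.115,.125)):
  for b in blobs((Z>lo)&(Z<hi)&(c['depth']>0),60):
    q=P[b[:,1],b[:,0]];print(lo,len(b),b.mean(0).round(),np.median(q[:,2]).round(4),rect(q[:,:2]))"
python3 go.py 557 9 260 101
```

```text
time: 37.98
eef_pos: [0.604, -0.062, 0.0498]
tcp_rot: [-0.094, 0.996, -0.0, 0.0]
contact_force: [0.1, -0.1, -1.3]
opening: 0.132
finger_force: 43.2
time: 39.1
eef_pos: [0.6035, -0.0618, 0.269]
tcp_rot: [-0.094, 0.996, 0.0, -0.001]
contact_force: [-0.2, 0.2, -0.7]
opening: 0.5
finger_force: 0.0
blue 382 [251.  64.] 0.0734 (array([486.2, -85.2]), array([46.3, 11.1]), 10.7) (array([486. , -85.3]), array([46.7, 11.2]), 10.8)
blue 376 [252. 116.] 0.0734 (array([545.1, -73.5]), array([44.4, 10.2]), 10.8) (array([545.2, -73.4]), array([44.6, 10.3]), 10.7)
blue 360 [252. 167.] 0.0734 (array([603.1, -61.3]), array([46.4, 10.5]), 10.6) (array([603.4, -61.2]), array([46.8, 10.6]), 10.6)
t 39.1 d [58.   17.36 26.97] twist 10.8 | now [603.1 -61.7 267.9] psi 100.8 q6 -116->~-90 r 0.00
0.145 1588 [340. 155.] 0.1659 (array([559.3,   8.8]), array([79.7, 15.2]), 11.8)
0.115 3650 [393. 150.] 0.1196 (array([544.7,  83.8]), array([92. , 56.5]), 11.2)
0.115 147 [324. 148.] 0.124 (array([560.4,   3.7]), array([22.1, 12.1]), 9.4)
0.115 109 [252. 312.] 0.1201 (array([775.3, -30.2]), array([28.6, 13.9]), -70.4)
t 39.1 d [3.19 7.81 0.81] twist -0.2 | now [603.1 -61.7 267.9] psi 100.8 q6 -116->~-100 r 0.56
```

All three racks are home, with bar tops at 73.4 mm, and the stack top is at 119.6 mm. The handle crossbar is at (559, 9), with its top at 166 mm. I'll grip it and pull it up.

```bash
python3 -m pendant '[{"dx":1.5,"dy":4,"dz":0,"twist":-0.3},{"dx":2.95,"dy":7.85,"dz":0,"twist":-0.3},{"dx":2.95,"dy":7.85,"dz":2,"twist":-0.3},{"dx":2.95,"dy":7.85,"dz":6,"twist":-0.3},{"dx":2.95,"dy":7.85,"dz":9.5,"twist":-0.3},{"dx":2.95,"dy":7.85,"dz":12,"twist":-0.3},{"dx":2.95,"dy":7.85,"dz":13,"twist":-0.3},{"dx":2.95,"dy":7.85,"dz":13,"twist":-0.3},{"dx":2.95,"dy":7.85,"dz":13,"twist":-0.3}]' 50 60
python3 -m pendant '[{"dx":0,"dy":0,"dz":0,"twist":0},{"dx":0,"dy":0,"dz":0,"twist":0},{"dx":0,"dy":0,"dz":0,"twist":0},{"dx":0,"dy":0,"dz":0,"twist":0},{"dx":0,"dy":0,"dz":0,"twist":0},{"dx":0,"dy":0,"dz":0,"twist":0}]' 0 60
python3 go.py 559.3 10 138 101
```

```text
time: 40.28
eef_pos: [0.5611, 0.0093, 0.1408]
tcp_rot: [-0.097, 0.995, -0.0, 0.001]
contact_force: [-0.8, 0.8, -0.1]
opening: 0.5
finger_force: 0.0
time: 41.02
eef_pos: [0.5608, 0.0099, 0.1404]
tcp_rot: [-0.097, 0.995, 0.0, 0.001]
contact_force: [1.0, 3.6, 4.2]
opening: 0.149
finger_force: 61.5
t 41.0 d [0.14 0.04 0.24] twist 0.1 | now [560.8   9.9 140.4] psi 101.1 q6 -111->~-100 r 0.56
```

```bash
python3 -m pendant '[{"dx":0,"dy":0,"dz":-0.8,"twist":0},{"dx":0,"dy":0,"dz":-1.6,"twist":0},{"dx":0,"dy":0,"dz":-2.4,"twist":0},{"dx":0,"dy":0,"dz":-3.2,"twist":0},{"dx":0,"dy":0,"dz":-4,"twist":0},{"dx":0,"dy":0,"dz":-4.8,"twist":0},{"dx":0,"dy":0,"dz":-5.5,"twist":0},{"dx":0,"dy":0,"dz":-6,"twist":0},{"dx":0,"dy":0,"dz":-6,"twist":0}]'
python3 -m pendant '[{"dx":0,"dy":0,"dz":-0.2,"twist":0},{"dx":0,"dy":0,"dz":-0.3,"twist":0},{"dx":0,"dy":0,"dz":-0.4,"twist":0},{"dx":0,"dy":0,"dz":-0.4,"twist":0}]'
```

```text
time: 42.15
eef_pos: [0.5607, 0.0099, 0.1975]
tcp_rot: [-0.097, 0.995, 0.0, 0.001]
contact_force: [5.7, 2.5, -5.7]
opening: 0.149
finger_force: 60.0
time: 42.65
eef_pos: [0.5607, 0.0099, 0.2006]
tcp_rot: [-0.097, 0.995, 0.0, 0.001]
contact_force: [7.2, 2.7, -7.4]
opening: 0.151
finger_force: 59.7
```

```bash
python3 -m pendant '[{"dx":0,"dy":0,"dz":-0.2,"twist":0},{"dx":0,"dy":0,"dz":-0.4,"twist":0},{"dx":0,"dy":0,"dz":-0.5,"twist":0},{"dx":0,"dy":0,"dz":-0.5,"twist":0}]'
python3 -m pendant '[{"dx":0,"dy":0,"dz":-0.2,"twist":0},{"dx":0,"dy":0,"dz":-0.3,"twist":0},{"dx":0,"dy":0,"dz":-0.3,"twist":0}]'
```

```text
time: 43.15
eef_pos: [0.5607, 0.0099, 0.2053]
tcp_rot: [-0.097, 0.995, 0.001, 0.001]
contact_force: [7.9, 3.5, -9.4]
opening: 0.153
finger_force: 59.5
time: 43.52
eef_pos: [0.5606, 0.0099, 0.2057]
tcp_rot: [-0.097, 0.995, 0.001, 0.001]
contact_force: [11.9, 2.8, -17.6]
opening: 0.153
finger_force: 58.6
```

The force rises sharply at a 65 mm lift, so the handle is at its stop. I'll ease off, release, retreat upwards and check.

```bash
python3 -m pendant '[{"dx":0,"dy":0,"dz":0.2,"twist":0},{"dx":0,"dy":0,"dz":0.2,"twist":0}]' 50
python3 -m pendant '[{"dx":0,"dy":0,"dz":0,"twist":0},{"dx":0,"dy":0,"dz":0,"twist":0},{"dx":0,"dy":0,"dz":-4,"twist":0},{"dx":0,"dy":0,"dz":-9,"twist":0},{"dx":3,"dy":0,"dz":-12,"twist":0},{"dx":6,"dy":0,"dz":-13,"twist":0},{"dx":6,"dy":0,"dz":-13,"twist":0},{"dx":6,"dy":0,"dz":-13,"twist":0}]'
python3 - <<'E'
from h import *
from plant import ctrl
c=wrist("end");P=wcloud(c);Z=P[...,2]
for lo,hi in ((.2,.25),(.11,.125),(.07,.078)):
  for b in blobs((Z>lo)&(Z<hi)&(c['depth']>0),60):
    q=P[b[:,1],b[:,0]];print(lo,len(b),b.mean(0).round(),np.median(q[:,2]).round(4),rect(q[:,:2]))
c=ctrl.read_camera("side");cv2.imwrite("pics/sideend.png",cv2.resize(c["img"][100:300,150:400,::-1],(800,640))[:600])
E
```

```text
time: 43.78
eef_pos: [0.5596, 0.0091, 0.209]
tcp_rot: [-0.097, 0.995, -0.0, -0.001]
contact_force: [1.4, -0.4, 0.3]
opening: 0.5
finger_force: 0.0
time: 44.78
eef_pos: [0.5016, -0.0019, 0.3395]
tcp_rot: [-0.097, 0.995, 0.0, 0.0]
contact_force: [0.5, 0.2, -0.5]
opening: 0.502
finger_force: 0.0
0.2 1137 [252. 242.] 0.2302 (array([558.7,   8.8]), array([79.3, 14.2]), 11.5)
0.11 2629 [310. 203.] 0.1196 (array([543.4,  84. ]), array([90.9, 56.4]), 11.5)
0.07 285 [195. 135.] 0.0732 (array([486. , -85.8]), array([48.2, 12.8]), 11.2)
0.07 262 [198. 176.] 0.0732 (array([544. , -72.9]), array([47.4, 12.6]), 11.2)
0.07 224 [200. 215.] 0.0732 (array([602.9, -61.1]), array([44.8, 12.5]), 10.7)
0.07 72 [217. 303.] 0.0744 (array([762.2, -10.5]), array([48.3, 12.1]), 51.9)
```

View pics/sideend.png

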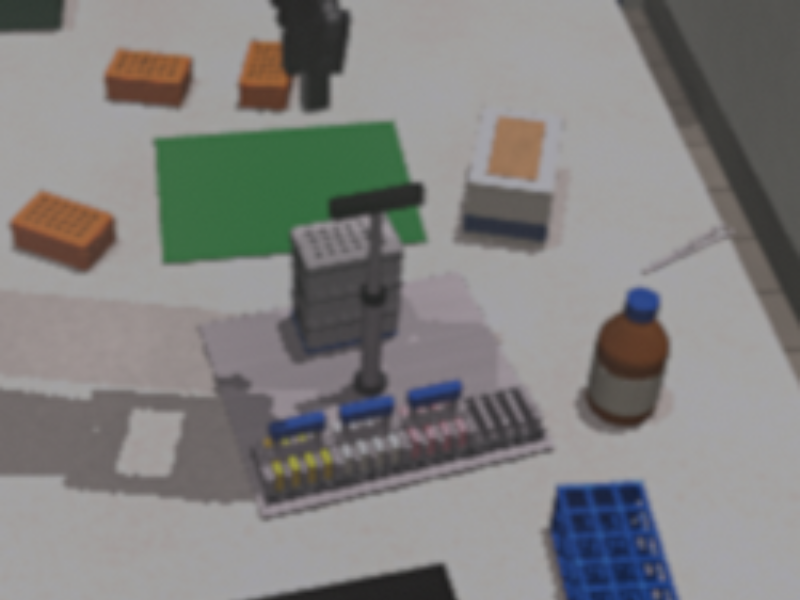

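The final view shows the handle up at (375,200), with its top at 230 mm against 231 mm at the stop. The stack stands square at (345,285), the three racks are home at (365,420), and the bystanders are where they were. Handing in.

```bash
python3 -c "
from plant import ctrl
print(ctrl.sign_off())"
```

```text
the job is handed in; nothing more can be done
None
```

The job is handed in, though sign-off gave no verdict: all three racks are fully home in bays 0–2, all three boxes are in one column on the platform (within about 4 mm of centre), the T-handle is up at its stop, and the carton, tube rack and bottle were left alone.

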